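# Weigh a clay lump in a bail pail on a latched scale hook

## Robot

A 6-joint arm with a two-finger parallel gripper is mounted at the origin on a cart in front of the work surface, level with it; the furniture and walls round the work are solid. World frame = base frame: x ahead of the robot, y to its left, z up, the work surface at z = 0. Lengths are in m, angles in degrees, forces in N, time in s.
With the tool pointing down it reaches from about 0.425 to 1.125 m from the base axis. Payload 14.9 kg.
Tool frame: the origin (TCP) lies midway between the tips of the shut fingers; the grasp point (between the pads) lies 19 mm behind it; y points along the fingers, x is the direction in which the jaws open and shut, and the axes are right-handed (so a half turn about y gives the same grasp; the last joint's range is limited). The gripper opens to 91 mm and grips with 3 to 60 N. Pads are 32 mm wide; open, the fingers measure 118 mm over their backs; the gripper's body (76 mm by 178 mm) begins 60 mm behind the grasp point.
Start: joints at [-66.652, 21.709, 99.362, -0, 58.929, -1.908], TCP at [0.299, -0.633, 0.214] pointing down, gripper open.
Joint ranges: [-158.91, 158.91], [-42.39, 125.64], [0.06, 152.35], [-60.88, 240.88], [17.5, 164.5], [-176.32, 176.32]. Speed limits (degrees/s): [108.29, 108.29, 136.94, 180, 180, 180].

## Interface

Orientations are given as a 3x3 rotation matrix whose columns are the frame's x, y, z axes.
In Python, from plant import * gives the robot as it stands.
- The arm moves only by the tool drive_tool, never from a script. Its arguments are lists of equal length, an entry for each row: "dp": the shift along the tool's x, y, z in cm, a list of three; "twist": the turn about the tool's y in degrees. A call has 1 to 12 rows; each row shifts and turns the commanded pose from where the row before left it, along the tool's axes as they then stand; what a row does not reach is not made up. A row lasts 1/10 s, in which the tool goes at most 50 mm and 8.59 degrees, less where a joint would pass 70% of its speed; a pose out of reach is approached as far as the arm can. A call is refused whole if a number of a shift passes 5 or a number of a turn 8.59, either way. A call with a gripper value outside its range is refused whole. "claw" is the opening, from -1 (shut) to 1 (fully open), so that 0 is half open, set as the call begins (left out, the last holds). The fingers move at their own pace and stop on an object; "grip_force" is the grip in N (left out, the last holds). Time passes only in rows, so rows that do not move let the fingers close. It gives the time, the measured TCP pose, the force and the opening at its end, in the units of the state.
- get_obs(): the state, without advancing time (a new reading comes with each control period).
- capture(name): name is "scene" or "side" or "wrist"; returns (picture, depth): 384x512x3 uint8, red, green, blue; 384x512 float32, m along the optical axis (not along the pixel's ray), 0 where there is no reading.
- camera_info(name): a dict with "mtx" (3x3 intrinsics, pixels), "cam_to_world" (4x4, takes a point from camera to world coordinates). Camera axes: x right, y down, z forward; pixel columns grow to the right and rows downward; lengths in m; the calibration is good to about 2 mm. A picture is of the moment at which its call begins: read the wrist's pose just before it. camera_info takes no time and is no camera call; for the wrist camera it gives the pose at the moment of the call.
- job_done(): hands the job in, once; it reports no verdict.
Trained networks look in the newest picture that a camera, given by its name, has taken for a name from the list of things; names that differ only in an ending like _2 or _b are one class to them, and where a whole thing is asked for, a point or a joint stands for the part that bears it (a point fixed in the world has none). Each returns a list of dicts, best first, with "confidence" (0 to 1); they miss things now and then, are a little off and sometimes report something else, mostly with a low value. They report only what shows in the picture. A call takes as long as a camera call. They do not tell look-alikes from the thing itself.
- silhouettes(camera, thing): "pixels" (384x512 bool, what is visible of it) and "extent" ([left, top, right, bottom] in pixels, round what is visible of it).
The state is a dict: "time": time; "q": joint angles; "dq": joint speeds; "effort": joint torques, N m; "tcp_pos": TCP position; "orientation": TCP orientation; "force": force on the tool from outside, world axes, zero at the start; "ft_torque": the same for the moment, N m; "width": finger opening in m.
Only numpy, scipy, OpenCV 4.12 (cv2) and the standard library are available. Lean on these libraries where they do the work, as an engineer would, in place of code of your own. Each camera call takes 0.05 s, during which the arm holds its last target. There are 200 camera calls.

## Task

Weigh the piece of clay in the small pail: swing the safety latch of the hanging dial scale's hook fully up and raise the pail's flat-lying bail upright while the pail still stands on the table, then hang the pail by the middle of its bail in the hook. Finally swing the latch fully down again so that the bail cannot come off, and let go, the pail hanging free and still with the clay in it. Carry the pail upright and do not move the other things on the table.

Things in the scene. Friction and masses are not known exactly. Their poses are not given: they have to be found in the camera images.
- hook_seat (a point): Centre line of a bail wire resting in the bottom of the scale's hook, z 0.21 m unloaded. Axes: z up, x away from the robot (within 0.25 rad); the mouth faces -y (robot's right), so the bail wire must run along x. Hook: 8 mm round bar in the y-z plane. From here: tip at y -22 mm, its top at z +21 mm; back at y +20 mm (throat 34 mm); above z +40 mm the shank turns in to y 0 and rises as a rod.
- dial (a point): Centre of the drum of the hanging dial scale, 158 mm above hook_seat; same axes. Drum 96 mm diameter, from x -12 to +24 mm, grey with a white face to the robot. A gripper pointing straight down at the hook or latch would hit it: come in tilted by 25 to 40 degrees, from the robot's side.
- scale_stand: The scale's gallows, fixed to the table; origin on the table straight below the hook, same axes. Base plate 10 mm high, 130 mm wide (y), x -72 to +143 mm; post 20 mm thick at x +115 mm; arm 0.45 m above the table from the post to x -30 mm.
- latch_pin (a point): Grip point on the thumb pin of the hook's safety latch: a round steel pin along x, 10 mm diameter, sticking out 24 mm to the robot from the latch's end (that end's face is 14 mm behind this point, the pin's 13 mm collar 8 mm before it). It is parallel to the latch hinge, so it can turn between the fingers while the latch swings. Its x axis points away from the robot.
- latch_hinge (a point): Hinge of the safety latch (axis parallel to x of hook_seat), at the back of the hook: y +20.5 mm, z +23.5 mm from hook_seat. The pin lies 66 mm from it to the -y side and circles it upward as the latch opens.
- latch (a joint): Safety latch angle, rad: 0 = down, level across the hook's mouth and closing it (end stop); 0.9 = fully swung up (end stop), the mouth free. It stays where it is left (stiff hinge, 0.035 N m).
- hook (a joint): How far the weight has pulled the hook (and latch) down on the scale's spring, m: 0 unloaded, 7 to 11 mm with the pail, end stop at 26 mm (340 N/m). The dial's black pointer turns with it.
- pail: Small galvanised pail, 100 mm across at the rim, 78 mm at the foot, 80 mm high, 3 mm wall, 0.19 to 0.29 kg; origin under the centre of its foot. The bail's ears stand at x +-56 mm, 66 mm above the foot. x points away from the robot within 0.45 rad.
- bail_crown (a point): Top middle of the pail's swing bail (centre of the wire). Steel wire 6 mm thick: two straight legs of 36 mm from the ears, then a half circle of 56 mm radius; the crown is 92 mm from the pivot line. Axes: x along the ear line (the pail's x), z from the pivot line to the crown, y normal to the bail. Upright, the crown is 158 mm above the pail's foot.
- bail_pivot (a point): Middle of the bail's pivot line, 66 mm above the pail's foot on its axis. Axes as bail_crown.
- bail (a joint): Bail angle, rad: 0 = upright, about +1.5 = lying flat to the pail's -y side (stops at +-1.55). The ears are slightly stiff (0.01 N m): the light bail (12 g) stays where it is put; the carried pail swings on it, so move it smoothly.
- board_edge (a point): Foot of the near edge of the upright wooden board that stands on the table: 19 mm thick (along y), it runs from here 0.36 m back to the wall (+x) and 0.79 m up. Fixed; the left-hand pail must be pulled towards the robot before it is carried past.
- clay_piece: Grey lump of clay, 39 x 66 x 26 mm, 60 g, lying in the pail; origin under its centre.
- mould_half: Bystander: white two-part plaster mould, 85 x 68 x 57 mm block, origin under its centre. Not to be moved.
- kidney: Bystander: dark red rubber kidney, 96 mm long, lying flat. Not to be moved.
- bowl: Bystander: white bisque bowl, 104 mm across, 43 mm high, origin under its centre. Not to be moved.
- trim_tool: Bystander: loop trimming tool, 192 mm long, wooden handle, lying flat. Not to be moved.
- tin: Bystander: green pin tin, 74 x 133 x 54 mm. Not to be moved.
- glaze_spray: Bystander: spray bottle, 179 mm high. Not to be moved.
Things that resemble listed ones, but are neither listed nor needed, are in the scene too. Of the things that look like the clay_piece, take the one that is nearest to the robot's base at the start.

How it is judged:
By the outcome, as a careful person would: the job done as asked, in the order asked, and still so for the second after the job is handed in, with the robot touching nothing.
It also fails if it takes over 72 s, if anything falls off the work surface, if the arm or the gripper's body presses on something with over 40 N, if the wrist force passes 120 N, or if a joint passes its speed limit or range.

## Working session

There is one attempt and no reset: what is moved stays moved. The work goes in short steps, Python scripts to look and compute and a tool call to move; the robot and the scene stay as the last step left them, time stands still between calls to the robot, and variables do not carry over. Pictures are saved under pics/ and viewed, about 8 in all and at most 12, crops included, and the job is handed in when it is done.

Besides the shell and the picture viewer there is one more tool, called after "Call:" by a JSON object that holds its "op" and its "data", one argument or row to a line. drive_tool: Moves the arm, as the interface text tells. Its arguments: {"type":"object","properties":{"dp":{"type":"array","items":{"type":"array","items":{"type":"number"}}},"twist":{"type":"array","items":{"type":"number"}},"claw":{"type":"number"},"grip_force":{"type":"number"}},"required":["dp","twist"]}

```bash
ls; mkdir -p pics; cat > h.py <<'E'
from plant import *
import numpy as np, cv2
np.set_printoptions(precision=4,suppress=True)
def save(name,fn,crop=None,scale=1):
    im,d=capture(name); a=im[:,:,::-1]
    if crop: a=a[crop[1]:crop[3],crop[0]:crop[2]]
    cv2.imwrite('pics/'+fn,cv2.resize(a,None,fx=scale,fy=scale,interpolation=cv2.INTER_CUBIC)); return im,d
def cloud(name,d):
    i=camera_info(name);K=i['mtx'];T=np.array(i['cam_to_world'])
    v,u=np.mgrid[:384,:512]
    p=np.stack([(u-K[0][2])/K[0][0]*d,(v-K[1][2])/K[1][1]*d,d],-1)
    P=p@T[:3,:3].T+T[:3,3]; P[d<=0]=np.nan
    return P
E
python3 - <<'E'
from h import *
o=get_obs();print(o['time'],o['tcp_pos'],o['orientation'],o['width'])
A=[]
for n in ('scene','side'):
    im,d=capture(n);np.savez('/tmp/'+n,im=im,d=d);cv2.imwrite(f'pics/{n}0.png',cv2.resize(im[:,:,::-1],(768,576),interpolation=cv2.INTER_CUBIC))
    P=cloud(n,d);print(n,np.array(camera_info(n)['cam_to_world'])[:3,3])
    for t in ('pail','clay_piece','latch_pin','dial','hook','bail','latch','bail_crown','scale_stand','board_edge','tin','bowl','mould_half','kidney','trim_tool','glaze_spray'):
        try:
            for r in silhouettes(n,t)[:3]:
                m=r['pixels'];print(n,t,round(r['confidence'],2),r['extent'],m.sum(),np.nanmedian(P[m],0),np.nanmin(P[m],0),np.nanmax(P[m],0))
        except Exception as e: print(t,e)
print(get_obs()['time'])
E
```

```text
pics
0.0 [ 0.2985 -0.6327  0.2133] [[ 0.4266 -0.0005  0.9044]
 [-0.9044  0.001   0.4266]
 [-0.0011 -1.      0.    ]] 0.0913196727236399
scene [-0.2158 -0.4992  1.0756]
scene pail 0.66 [317.6, 269.3, 363.4, 312.0] 880 [ 0.5339 -0.2479  0.0389] [ 0.1112 -0.3805 -0.0039] [ 0.6167 -0.1709  0.6586]
scene clay_piece 0.57 [327.4, 282.6, 340.8, 294.8] 78 [ 0.5584 -0.25    0.0261] [ 0.5435 -0.2651  0.0157] [ 0.5783 -0.2318  0.0333]
scene dial 0.72 [269.1, 94.4, 325.5, 258.6] 511 [ 0.7687 -0.0407  0.4225] [ 0.6083 -0.1006 -0.0021] [0.9548 0.076  0.4693]
scene bail 0.57 [328.4, 298.5, 352.2, 308.4] 66 [ 0.4958 -0.2928  0.0738] [ 0.489  -0.3294  0.0001] [ 0.5533 -0.2569  0.0792]
scene bail_crown 0.39 [323.3, 297.0, 356.5, 305.2] 43 [ 0.4928 -0.2809  0.0722] [ 0.489  -0.3308  0.0645] [ 0.5138 -0.2535  0.08  ]
scene scale_stand 0.6 [271.6, 95.4, 323.4, 254.7] 495 [ 0.7754 -0.0403  0.4241] [ 0.6083 -0.0828 -0.0021] [0.9548 0.076  0.4693]
scene scale_stand 0.23 [318.7, 270.0, 364.6, 309.9] 834 [ 0.5278 -0.2536  0.0431] [ 0.4865 -0.3417 -0.0048] [ 0.5931 -0.1996  0.0864]
board_edge it knows: bail, ba
[... 1837 characters left out ...]
idney, latch, latch_hinge, latch_pin, mould_half, pail, scale_stand, tin, trim_tool
side tin 0.68 [224.4, 122.2, 229.3, 141.1] 170 [0.6674 0.3946 0.053 ] [0.5903 0.1687 0.0044] [0.7003 0.4366 0.3931]
side bowl 0.67 [233.3, 238.1, 261.7, 266.3] 674 [ 0.4911 -0.0887  0.0178] [ 0.437  -0.1472  0.0041] [ 0.5392 -0.0434  0.0511]
side mould_half 0.84 [201.0, 155.6, 226.3, 178.2] 422 [0.5384 0.2654 0.0557] [ 0.501   0.243  -0.0022] [0.5814 0.353  0.066 ]
side kidney 0.6 [213.4, 215.3, 238.4, 217.9] 92 [0.4931 0.0683 0.0095] [0.4522 0.0386 0.0005] [0.5229 0.0874 0.0152]
side trim_tool 0.66 [206.3, 283.3, 250.1, 296.7] 180 [ 0.3719 -0.1793  0.0127] [ 0.3174 -0.2348 -0.8462] [0.4283 0.1012 0.0204]
1.6
```

View pics/scene0.png

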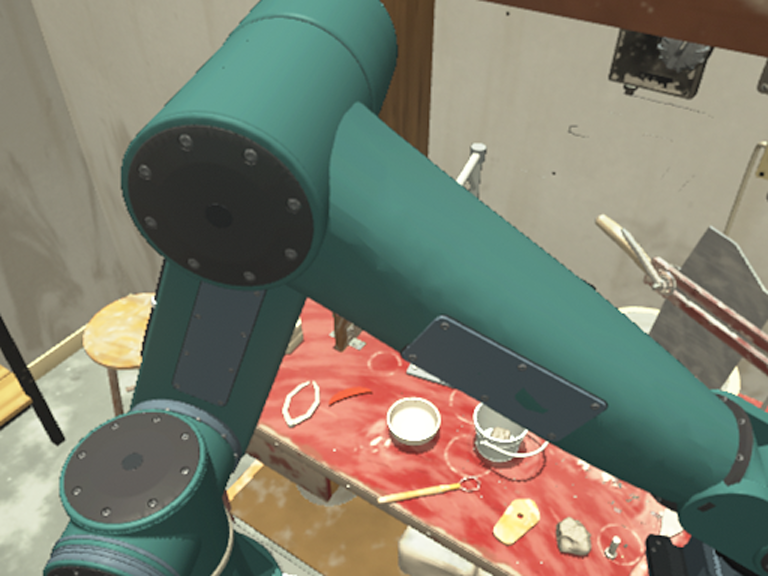

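View pics/side0.png

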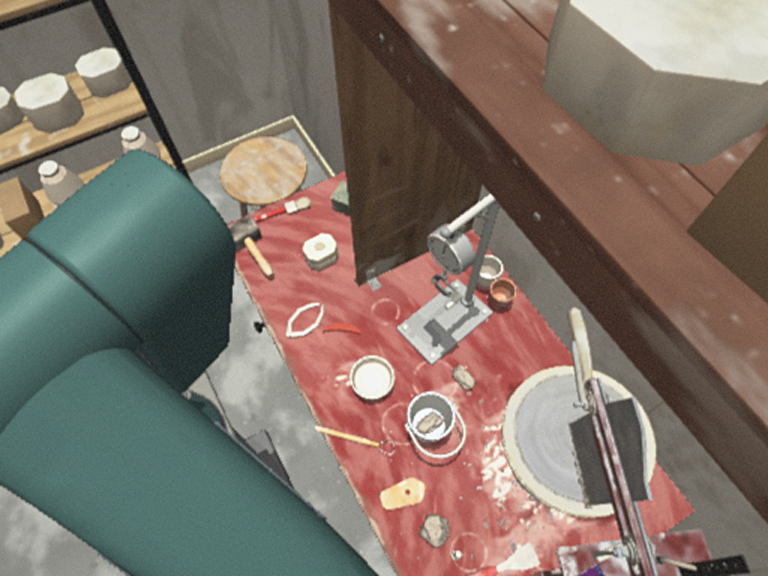

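```bash
python3 - <<'E'
from h import *
o=get_obs();i=camera_info('wrist');T=np.array(i['cam_to_world']);R=np.array(o['orientation'])
print(i['mtx']);print('cam in tool',R.T@(T[:3,3]-o['tcp_pos']));print(R.T@T[:3,:3])
z=np.load('/tmp/side.npz');P=cloud('side',z['d'])
# hook/dial region by height
m=(P[...,0]>.55)&(P[...,0]<.9)&(P[...,1]>-.2)&(P[...,1]<.08)
for a,b in ((.006,.02),(.17,.2),(.2,.22),(.22,.26),(.26,.3),(.3,.33),(.33,.37),(.37,.42),(.42,.5)):
    k=m&(P[...,2]>a)&(P[...,2]<b)
    if k.sum(): print(a,b,k.sum(),np.percentile(P[k],[2,50,98],axis=0).round(3).tolist())
# base plate rect
k=m&(P[...,2]>.006)&(P[...,2]<.016)
gray=(z['im'].max(-1).astype(int)-z['im'].min(-1))<40
k&=gray
print(cv2.minAreaRect((P[k][:,:2]*1000).astype(np.float32)),k.sum())
# pail rim: z .07-.09
k=(P[...,2]>.072)&(P[...,2]<.09)&(P[...,0]>.47)&(P[...,0]<.65)&(P[...,1]>-.38)&(P[...,1]<-.17)
v,u=np.nonzero(k)
for a in np.c_[u,v,P[k]*1000].round(0).astype(int)[::3].tolist(): print(*a,end='; ')
E
```

```text
[[301.8941   0.     249.6572]
 [  0.     301.8941 188.4292]
 [  0.       0.       1.    ]]
cam in tool [-0.0004 -0.1718  0.0812]
[[ 1.     -0.0011  0.0005]
 [-0.0008 -0.2867  0.958 ]
 [-0.0009 -0.958  -0.2867]]
0.006 0.02 1875 [[0.602, -0.178, 0.006], [0.714, -0.058, 0.011], [0.889, 0.034, 0.018]]
0.17 0.2 27 [[0.794, -0.043, 0.173], [0.798, -0.037, 0.188], [0.807, -0.026, 0.198]]
0.2 0.22 32 [[0.686, -0.068, 0.203], [0.692, -0.043, 0.21], [0.809, -0.03, 0.219]]
0.22 0.26 187 [[0.668, -0.106, 0.223], [0.695, -0.06, 0.242], [0.806, -0.029, 0.257]]
0.26 0.3 68 [[0.685, -0.06, 0.261], [0.795, -0.04, 0.28], [0.81, -0.026, 0.298]]
0.3 0.33 44 [[0.678, -0.063, 0.301], [0.797, -0.039, 0.314], [0.811, -0.026, 0.329]]
0.33 0.37 219 [[0.671, -0.1, 0.331], [0.682, -0.045, 0.352], [0.807, -0.018, 0.369]]
0.37 0.42 561 [[0.672, -0.1, 0.372], [0.692, -0.065, 0.401], [0.805, -0.016, 0.419]]
0.42 0.5 316 [[0.665, -0.065, 0.422], [0.723, -0.05, 0.459], [0.799, -0.033, 0.463]]
((767.8807373046875, -73.86886596679688), (288.4041748046875, 200.44140625), 11.832552909851074) 1515
283 261 567 -200 81; 286
[... 1543 characters left out ...]
321 78; 275 291 493 -270 72; 284 291 517 -286 81; 287 291 525 -291 84; 290 291 533 -296 82; 293 291 542 -300 80; 286 292 520 -292 82; 289 292 529 -297 83; 276 293 492 -277 74; 276 294 490 -280 77; 308 294 578 -332 80; 307 295 574 -333 81; 279 296 495 -291 78; 278 297 492 -291 72; 306 297 568 -337 78; 280 298 494 -298 82; 306 298 566 -340 81; 282 299 499 -303 74; 305 299 561 -341 81; 302 300 551 -339 80; 282 301 496 -308 74; 285 301 503 -314 81; 302 301 550 -341 77; 285 302 502 -316 77; 288 302 510 -321 80; 299 302 540 -339 79; 286 303 503 -321 78; 289 303 511 -326 80; 292 303 519 -330 81; 295 303 527 -335 79; 298 303 535 -340 80; 290 304 512 -330 81; 293 304 520 -334 79; 296 304 529 -339 77;
```

Call:
{"op": "drive_tool", "data": {
  "dp": [
    [-3.1,-0.7,3.9],
    [-3.1,-0.7,3.9],
    [-3.1,-0.7,3.9],
    [-3.1,-0.7,3.9],
    [-3.1,-0.7,3.9],
    [-3.1,-0.7,3.9],
    [-3.1,-0.7,3.9],
    [-3.1,-0.7,3.9],
    [-3.1,-0.7,3.9],
    [-3.1,-0.7,3.9],
    [-3.1,-0.7,3.9],
    [-3.1,-0.7,3.9]
  ],
  "twist": [-8.5,-8.5,0,0,0,0,0,0,0,0,0,0]
}}

```text
time: 2.8
tcp_pos: [0.4153, -0.051, 0.2981]
orientation: [[0.672, 0.001, 0.74], [-0.74, -0.0, 0.672], [0.001, -1.0, 0.001]]
force: [1.1, -0.6, -0.9]
width: 0.0912
```

Call:
{"op": "drive_tool", "data": {
  "dp": [
    [0,0,0],
    [0,0,0],
    [0,0,0],
    [0,0,0],
    [0,0,0],
    [0,0,0],
    [0,0,0],
    [0,0,0],
    [0,0,0],
    [0,0,0],
    [0,0,0],
    [0,0,0]
  ],
  "twist": [-8.59,-8.59,-8.59,-8.59,-8.59,-8.59,-8.59,-8.59,-8.59,-8.59,-8.59,-8.59]
}}

```text
time: 4.0
tcp_pos: [0.4154, -0.0529, 0.2975]
orientation: [[0.564, 0.0, -0.826], [0.826, -0.0, 0.564], [0.0, -1.0, -0.0]]
force: [0.1, -0.8, -0.5]
width: 0.0911
```

Call:
{"op": "drive_tool", "data": {
  "dp": [
    [0,0,0],
    [0,0,0],
    [0,0,0],
    [0,0,0],
    [-1.7,0,-4.8],
    [-1.7,0,-4.8],
    [-1.7,0,-4.8],
    [0,0,0]
  ],
  "twist": [-8.59,-8.59,-8.59,-8.59,0,0,0,0]
}}

```text
time: 4.8
tcp_pos: [0.5605, -0.1053, 0.2967]
orientation: [[0.006, 0.0, -1.0], [1.0, -0.0, 0.006], [-0.0, -1.0, -0.0]]
force: [-1.5, -0.1, 0.0]
width: 0.0914
```

```bash
python3 - <<'E'
from h import *
o=get_obs();print(o['time'],o['tcp_pos'],o['orientation'],o['q'])
ci=camera_info('wrist');im,d=save('wrist','w1.png',scale=1.5)
np.savez('/tmp/w1',im=im,d=d,T=ci['cam_to_world'])
P=cloud('wrist',d)
for t in ('hook','latch','latch_pin','dial','pail','bail'):
    for r in silhouettes('wrist',t)[:2]:
        m=r['pixels'];print(t,round(r['confidence'],2),r['extent'],m.sum(),np.nanmedian(P[m],0))
E
```

```text
4.8 [ 0.5605 -0.1053  0.2967] [[ 0.0059  0.0001 -1.    ]
 [ 1.     -0.0001  0.0059]
 [-0.0001 -1.     -0.0001]] [ -12.979     4.684   111.2838   -0.0062   64.0268 -102.6377]
hook 0.77 [241.6, 307.7, 331.0, 321.8] 573 [ 0.6834 -0.0567  0.2151]
latch 0.72 [241.6, 311.0, 332.3, 321.4] 171 [ 0.6647 -0.1048  0.24  ]
latch_pin 0.53 [241.8, 310.9, 318.5, 324.2] 175 [ 0.6645 -0.1048  0.2409]
dial 0.85 [234.8, 182.5, 330.5, 321.8] 7498 [ 0.6865 -0.0532  0.0108]
pail 0.56 [65.1, 104.3, 179.3, 200.3] 5645 [ 0.5507 -0.2785  0.0628]
bail 0.72 [66.2, 109.5, 139.0, 195.2] 827 [ 0.5246 -0.3157  0.077 ]
```

View pics/w1.png

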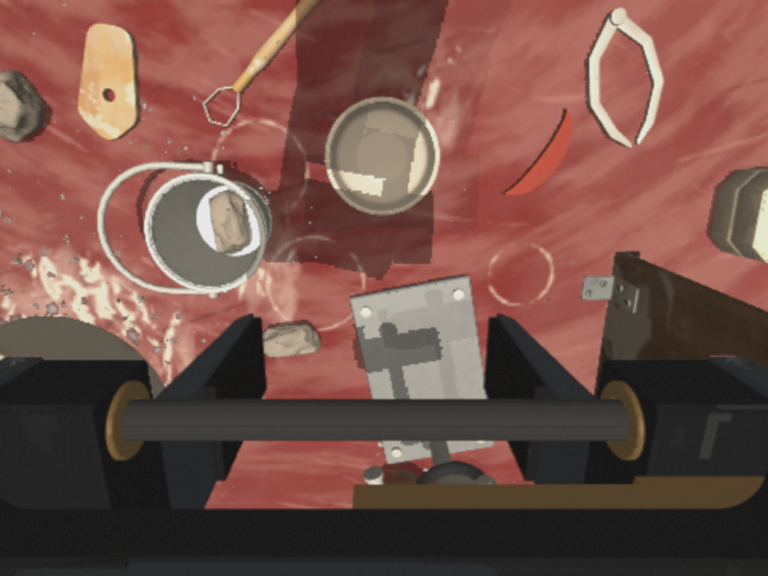

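```bash
python3 - <<'E'
from h import *
z=np.load('/tmp/w1.npz');im,d,T=z['im'],z['d'],z['T'];K=np.array(camera_info('wrist')['mtx'])
def ray(u,v,h):
    r=T[:3,:3]@np.array([(u-K[0,2])/K[0,0],(v-K[1,2])/K[1,1],1]);return T[:3,3]+r*(h-T[2,3])/r[2]
c=[ray(a/1.5,b/1.5,.010) for a,b in ((351,297),(470,277),(492,443),(386,463))]
for p in c: print(p)
P=cloud('wrist',d)
sat=(im.max(-1).astype(int)-im.min(-1))
k=(sat<25)&(P[...,2]<.02)&(P[...,2]>.0)&(P[...,0]>.56)&(P[...,0]<.8)&(P[...,1]>-.15)&(P[...,1]<.06)
k=cv2.morphologyEx(k.astype(np.uint8),cv2.MORPH_OPEN,np.ones((5,5)))>0
hull=P[k][:,:2]*1000;print(k.sum(),cv2.minAreaRect(hull.astype(np.float32)), cv2.boxPoints(cv2.minAreaRect(hull.astype(np.float32))))
# pin points
k=(P[...,2]>.2)&(P[...,2]<.30)&(P[...,1]>-.16)&(P[...,1]<.03)&(P[...,0]>.64)
v,u=np.nonzero(k);print(k.sum())
for a in np.c_[u,v,P[k]*1000].round(0).astype(int)[::4].tolist(): print(*a,end='; ')
print()
# drum front face & rod from side & scene
z=np.load('/tmp/side.npz');Q=cloud('side',z['d'])
k=(Q[...,2]>.2)&(Q[...,2]<.45)&(Q[...,1]>-.13)&(Q[...,1]<.03)&(Q[...,0]>.64)&(Q[...,0]<.74)
v,u=np.nonzero(k)
for h in range(200,450,12):
    s=Q[k]*1000; s=s[(s[:,2]>h)&(s[:,2]<h+12)]
    if len(s)>3: print(h,len(s),np.percentile(s,[3,50,97],axis=0)[:,:2].round(0).tolist())
E
```

```text
[ 0.6316 -0.1311  0.01  ]
[ 0.6103 -0.0054  0.01  ]
[0.8143 0.0314 0.01  ]
[ 0.8415 -0.0937  0.01  ]
5922 ((687.605712890625, -54.09844970703125), (148.08572387695312, 130.2629852294922), 11.463778495788574) [[ 602.0952   -4.9822]
 [ 627.9847 -132.6465]
 [ 773.1162 -103.2147]
 [ 747.2267   24.4496]]
596
297 308 683 -55 205; 301 308 683 -51 206; 305 308 681 -47 208; 293 309 685 -59 204; 297 309 683 -55 206; 301 309 682 -52 208; 305 309 681 -48 209; 309 309 680 -44 210; 290 310 685 -62 206; 294 310 683 -59 208; 298 310 682 -55 209; 302 310 683 -51 209; 306 310 681 -47 211; 310 310 680 -43 212; 314 310 679 -39 213; 249 311 662 -105 236; 288 311 685 -65 208; 292 311 684 -61 209; 296 311 684 -57 209; 300 311 682 -53 211; 304 311 683 -49 210; 308 311 681 -45 212; 312 311 680 -41 214; 316 311 680 -37 213; 247 312 662 -106 237; 251 312 661 -103 238; 287 312 685 -66 209; 291 312 685 -62 209; 295 312 684 -58 210; 299 312 683 -54 211; 303 312 683 -50 212; 307 312 682 -46 213; 311 312 681 -42 214; 315 312 679 -39 216; 243 313 663 -110 237; 247 313 662 -106 238; 251 313 660 -103 240; 285 313 686 
[... 2677 characters left out ...]
, -55.0], [698.0, -47.0]]
272 13 [[685.0, -61.0], [689.0, -58.0], [698.0, -51.0]]
284 7 [[685.0, -59.0], [689.0, -57.0], [692.0, -53.0]]
320 9 [[674.0, -68.0], [678.0, -56.0], [681.0, -36.0]]
332 44 [[672.0, -86.0], [679.0, -54.0], [684.0, -25.0]]
344 47 [[671.0, -95.0], [679.0, -57.0], [685.0, -19.0]]
356 63 [[670.0, -101.0], [681.0, -65.0], [710.0, -16.0]]
368 74 [[672.0, -102.0], [683.0, -74.0], [718.0, -16.0]]
380 86 [[671.0, -100.0], [683.0, -76.0], [719.0, -17.0]]
392 117 [[672.0, -96.0], [686.0, -84.0], [718.0, -14.0]]
404 140 [[674.0, -87.0], [694.0, -73.0], [717.0, -20.0]]
416 83 [[676.0, -71.0], [693.0, -60.0], [714.0, -47.0]]
440 18 [[668.0, -65.0], [690.0, -62.0], [701.0, -59.0]]
```

```bash
python3 - <<'E'
from h import *
A=[]
for n in ('side','scene'):
    z=np.load(f'/tmp/{n}.npz');A.append(cloud(n,z['d']).reshape(-1,3))
A=np.vstack(A);A=A[np.isfinite(A[:,0])]
for zl in np.arange(.3,1.3,.1):
    s=A[(A[:,2]>zl)&(A[:,2]<=zl+.1)&(A[:,0]>0)]
    H,xe,ye=np.histogram2d(s[:,0],s[:,1],bins=[np.arange(0,1.41,.1),np.arange(-1.1,.81,.1)])
    print('z',round(zl,1));
    for i,row in enumerate(H):
        if row.any(): print(' x%.1f '%xe[i],''.join('#' if c>15 else '+' if c>0 else '.' for c in row))
E
```

```text
z 0.3
 x0.0  ..........###......
 x0.1  ..........##.......
 x0.2  ....##....##.......
 x0.3  .....#.............
 x0.5  ............#......
 x0.6  ....##+..+#.#......
 x0.7  .....####+#.#......
 x0.8  ..........#.#......
 x0.9  .....########......
z 0.4
 x0.0  ..........##.......
 x0.1  ..........###......
 x0.2  ....##....#........
 x0.5  ............#......
 x0.6  .....#....#.#......
 x0.7  .....####.#.#......
 x0.8  .....+..+.#.#......
 x0.9  .....########.....#
z 0.5
 x0.0  ...........#.......
 x0.1  .....##..###.......
 x0.2  ....##+..##........
 x0.3  ....##.............
 x0.5  ............#......
 x0.6  ............#......
 x0.7  ............#......
 x0.8  .....+#.....#......
 x0.9  .....+#######....##
z 0.6
 x0.0  .......#+..........
 x0.1  .....###.###.......
 x0.2  .....###.##........
 x0.3  .........+.........
 x0.5  ............#......
 x0.6  ............#......
 x0.7  ............#......
 x0.8  ......###...#......
 x0.9  ......#######......
z 0.7
 x0.0  .......###.........
 x0.1  ......####.........
 x0.2  ......####.........
 x0.3  .........#.........
 x0.5  ....++####+.#......
 x0.6  ............#......
 x0.7  ............+......
 x0.8  .......+...........
z 0.8
 x0.0  .......###.........
 x0.1  .......####........
 x0.2  ........###........
 x0.3  .........#+........
 x0.5  ....+########......
 x0.6  .....######........
 x0.7  .......#.##........
z 0.9
 x0.1  .........#.........
 x0.2  .........##........
 x0.6  ......####.........
 x0.7  .......##..........
z 1.0
 x0.6  .......#...........
z 1.1
z 1.2
```

Call:
{"op": "drive_tool", "data": {
  "dp": [
    [0,0,4.7],
    [0,0,4.7],
    [0,0,4.7],
    [0,-5,0],
    [0,-5,0],
    [0,-5,0],
    [0,-5,0],
    [0,-5,0],
    [0,-5,0],
    [0,-5,0],
    [0,-5,0],
    [0,-5,0]
  ],
  "twist": [0,0,0,0,0,0,0,0,0,0,0,0]
}}

```text
time: 6.35
tcp_pos: [0.4142, -0.1024, 0.7498]
orientation: [[0.005, 0.001, -1.0], [1.0, -0.0, 0.005], [-0.0, -1.0, -0.001]]
force: [-0.0, 0.6, -0.0]
width: 0.0907
```

```bash
python3 - <<'E'
from h import *
o=get_obs();print(o['time'],o['tcp_pos'],o['q'],o['force'])
E
```

```text
6.35 [ 0.4142 -0.1024  0.7498] [ -17.0215  -16.316    85.9016    0.0016  110.339  -106.7287] [-0.0064  0.5754 -0.0362]
```

Call:
{"op": "drive_tool", "data": {
  "dp": [
    [0,-5,0],
    [0,-5,0],
    [0,-5,0],
    [0,-5,0],
    [0,-5,0],
    [0,-5,0],
    [0,-4,0],
    [0,-4,0]
  ],
  "twist": [0,0,0,0,0,0,0,0]
}}

```text
time: 7.15
tcp_pos: [0.4153, -0.1028, 1.0996]
orientation: [[0.005, 0.003, -1.0], [1.0, -0.001, 0.005], [-0.001, -1.0, -0.003]]
force: [-0.5, -0.2, 1.7]
width: 0.091
```

```bash
python3 - <<'E'
from h import *
o=get_obs();print(o['time'],o['tcp_pos'],o['orientation'],o['q'],o['force'])
E
```

```text
7.15 [ 0.4153 -0.1028  1.0996] [[ 0.0051  0.0028 -1.    ]
 [ 1.     -0.0009  0.0051]
 [-0.0008 -1.     -0.0028]] [ -17.0225   10.2034   18.7803   -0.0009  150.8491 -106.7311] [-0.529  -0.1855  1.6819]
```

Call:
{"op": "drive_tool", "data": {
  "dp": [
    [0,-4,0],
    [0,-4,0],
    [0,-4,0],
    [0,0,-2],
    [0,0,-2]
  ],
  "twist": [0,0,0,0,0]
}}

```text
time: 7.65
tcp_pos: [0.3944, -0.0881, 1.1257]
orientation: [[0.006, -0.064, -0.998], [1.0, 0.022, 0.005], [0.022, -0.998, 0.064]]
force: [0.0, -0.7, 0.2]
width: 0.0911
```

```bash
python3 - <<'E'
from h import *
o=get_obs();print(o['time'],o['tcp_pos'],o['orientation'],o['q'],o['force'])
E
```

```text
7.65 [ 0.3944 -0.0881  1.1257] [[ 0.0063 -0.0638 -0.9979]
 [ 0.9997  0.0219  0.005 ]
 [ 0.0215 -0.9977  0.064 ]] [ -16.028    19.3133    0.0563    0.7261  164.4935 -105.0104] [ 0.0028 -0.7112  0.2417]
```

Call:
{"op": "drive_tool", "data": {
  "dp": [
    [0,-2,4],
    [0,-2,4],
    [0,-2,4],
    [0,-2,4]
  ],
  "twist": [0,0,0,0]
}}

```text
time: 8.05
tcp_pos: [0.2779, -0.1007, 1.1714]
orientation: [[0.005, 0.057, -0.998], [1.0, -0.027, 0.004], [-0.026, -0.998, -0.057]]
force: [0.1, -0.1, 0.2]
width: 0.091
```

```bash
python3 - <<'E'
from h import *
o=get_obs();print(o['time'],o['tcp_pos'],o['orientation'],o['q'],o['force'])
E
```

```text
8.05 [ 0.2779 -0.1007  1.1714] [[ 0.0052  0.0573 -0.9983]
 [ 0.9996 -0.0267  0.0037]
 [-0.0264 -0.998  -0.0574]] [ -24.4029   11.8251    0.057    -0.1284  164.4943 -114.2721] [ 0.0624 -0.0876  0.1968]
```

Call:
{"op": "drive_tool", "data": {
  "dp": [
    [4.4,0,0.4],
    [4.4,0,0.4],
    [4.4,0,0.4],
    [4.4,0,0.4]
  ],
  "twist": [0,0,0,0]
}}

```text
time: 8.45
tcp_pos: [0.2675, 0.0442, 1.1672]
orientation: [[0.007, 0.057, -0.998], [1.0, -0.025, 0.005], [-0.025, -0.998, -0.057]]
force: [0.8, 0.5, -0.4]
width: 0.0913
```

```bash
python3 - <<'E'
from h import *
o=get_obs();print(o['time'],o['tcp_pos'],o['orientation'],o['q'],o['force'])
E
```

```text
8.45 [0.2675 0.0442 1.1672] [[ 0.0069  0.0569 -0.9984]
 [ 0.9997 -0.0251  0.0055]
 [-0.0247 -0.9981 -0.0571]] [  6.2252   5.0964  11.0061  -5.4092 160.7285 -88.5763] [ 0.821   0.4712 -0.4293]
```

Call:
{"op": "drive_tool", "data": {
  "dp": [
    [0,-3,4],
    [0,-3,4],
    [0,-3,4],
    [0,-3,4]
  ],
  "twist": [0,0,0,0]
}}

```text
time: 8.85
tcp_pos: [0.1511, 0.0526, 1.2058]
orientation: [[0.009, 0.212, -0.977], [0.999, -0.037, 0.001], [-0.036, -0.976, -0.213]]
force: [-0.1, 0.9, -0.2]
width: 0.0913
```

```bash
python3 - <<'E'
from h import *
o=get_obs();print(o['time'],o['tcp_pos'],o['orientation'],o['q'],o['force'])
E
```

```text
8.85 [0.1511 0.0526 1.2058] [[ 0.0092  0.2123 -0.9772]
 [ 0.9993 -0.0374  0.0012]
 [-0.0363 -0.9765 -0.2125]] [ 21.7565   3.4091   0.0549 -25.1228 164.4966 -92.8657] [-0.1229  0.8632 -0.1834]
```

Call:
{"op": "drive_tool", "data": {
  "dp": [
    [0,-4,4],
    [0,-4,4],
    [0,-4,4]
  ],
  "twist": [0,0,0]
}}

```text
time: 9.15
tcp_pos: [0.1045, 0.0599, 1.2106]
orientation: [[0.008, 0.245, -0.97], [0.999, -0.042, -0.003], [-0.041, -0.969, -0.245]]
force: [0.6, 1.6, -0.2]
width: 0.0913
```

```bash
python3 - <<'E'
from h import *
o=get_obs();print(o['time'],o['tcp_pos'],o['orientation'],o['q'],o['force'])
E
```

```text
9.15 [0.1045 0.0599 1.2106] [[ 0.0078  0.2447 -0.9696]
 [ 0.9991 -0.0418 -0.0025]
 [-0.0411 -0.9687 -0.2448]] [ 44.7247   1.7692   0.0554 -49.0439 164.4946 -93.9775] [ 0.5731  1.6035 -0.1671]
```

Call:
{"op": "drive_tool", "data": {
  "dp": [
    [-1.7,1.6,-3.6],
    [-1.7,1.6,-3.6],
    [-1.7,1.6,-3.6],
    [0,0,0]
  ],
  "twist": [0,0,0,0]
}}

```text
time: 9.55
tcp_pos: [0.1543, 0.0431, 1.205]
orientation: [[0.012, 0.246, -0.969], [0.998, -0.06, -0.003], [-0.059, -0.967, -0.246]]
force: [0.2, -0.4, 0.0]
width: 0.091
```

```bash
python3 - <<'E'
from h import *
o=get_obs();print(o['time'],o['tcp_pos'],o['orientation'],o['q'],o['force'])
E
```

```text
9.55 [0.1543 0.0431 1.205 ] [[ 0.0117  0.246  -0.9692]
 [ 0.9982 -0.0603 -0.0033]
 [-0.0592 -0.9674 -0.2462]] [ 21.2431  -0.1917   6.3047 -25.1694 160.0194 -93.2257] [ 0.2475 -0.4498  0.0137]
```

Call:
{"op": "drive_tool", "data": {
  "dp": [
    [-1.4,0.4,-1.5],
    [-1.4,0.4,-1.5],
    [-1.4,0.4,-1.5],
    [0,-2,2],
    [0.2,-2,3.7],
    [0.2,-2,3.7],
    [0.2,-2,3.7]
  ],
  "twist": [0,0,0,0,0,0,0]
}}

```text
time: 10.25
tcp_pos: [0.104, 0.0178, 1.2139]
orientation: [[0.012, 0.261, -0.965], [0.998, -0.066, -0.006], [-0.065, -0.963, -0.261]]
force: [0.1, 0.8, 0.0]
width: 0.0912
```

```bash
python3 - <<'E'
from h import *
o=get_obs();print(o['time'],o['tcp_pos'],o['orientation'],o['q'],o['force'])
E
```

```text
10.25 [0.104  0.0178 1.2139] [[ 0.0115  0.2607 -0.9653]
 [ 0.9978 -0.0656 -0.0058]
 [-0.0648 -0.9632 -0.2609]] [  17.8834    0.0556    0.0571  -31.786   164.3081 -103.7258] [0.0743 0.7683 0.001 ]
```

Call:
{"op": "drive_tool", "data": {
  "dp": [
    [-0.5,-0.5,0],
    [-0.5,-0.5,0],
    [-0.5,-0.5,0],
    [-0.5,-0.5,0],
    [0.9,-2,3.6],
    [0.9,-2,3.6]
  ],
  "twist": [0,0,0,0,0,0]
}}

```text
time: 10.85
tcp_pos: [0.0924, 0.0067, 1.2153]
orientation: [[0.022, 0.271, -0.962], [0.997, -0.074, 0.002], [-0.071, -0.96, -0.272]]
force: [0.9, -0.5, 0.3]
width: 0.0911
```

```bash
python3 - <<'E'
from h import *
o=get_obs();print(o['time'],o['tcp_pos'],o['orientation'],o['q'],o['force'])
E
```

```text
10.85 [0.0924 0.0067 1.2153] [[ 0.0222  0.2706 -0.9624]
 [ 0.9973 -0.0739  0.0023]
 [-0.0705 -0.9598 -0.2715]] [   8.659    -0.9211    0.0567  -25.1936  164.4948 -105.8691] [ 0.8817 -0.4679  0.2886]
```

Call:
{"op": "drive_tool", "data": {
  "dp": [
    [0,-1,5],
    [0,-1,5],
    [0,-1,5],
    [0,-1,5]
  ],
  "twist": [0,0,0,0]
}}

```text
time: 11.25
tcp_pos: [-0.0786, 0.003, 1.1864]
orientation: [[0.01, 0.282, -0.959], [0.997, -0.073, -0.011], [-0.073, -0.957, -0.282]]
force: [-1.0, -0.3, 1.2]
width: 0.0908
```

```bash
python3 - <<'E'
from h import *
o=get_obs();print(o['time'],o['tcp_pos'],o['orientation'],o['q'],o['force'])
E
```

```text
11.25 [-0.0786  0.003   1.1864] [[ 0.0098  0.2824 -0.9593]
 [ 0.9973 -0.0731 -0.0114]
 [-0.0733 -0.9565 -0.2823]] [   0.2249  -19.061    17.5527  -16.1184  164.4961 -105.9977] [-1.0108 -0.2933  1.1545]
```

Call:
{"op": "drive_tool", "data": {
  "dp": [
    [0,-3,5],
    [0,-3,5],
    [0,-3,5],
    [0,-3,5]
  ],
  "twist": [0,0,0,0]
}}

```text
time: 11.65
tcp_pos: [-0.2235, 0.0003, 1.1383]
orientation: [[0.02, 0.349, -0.937], [0.995, -0.102, -0.017], [-0.102, -0.931, -0.35]]
force: [-0.0, -0.1, -0.3]
width: 0.0915
```

```bash
python3 - <<'E'
from h import *
o=get_obs();print(o['time'],o['tcp_pos'],o['orientation'],o['q'],o['force'])
E
```

```text
11.65 [-0.2235  0.0003  1.1383] [[ 0.0199  0.3495 -0.9367]
 [ 0.9946 -0.1023 -0.017 ]
 [-0.1018 -0.9313 -0.3496]] [  -0.8125  -32.2754   26.1147  -21.3535  164.4979 -112.3876] [-0.0228 -0.127  -0.3181]
```

Call:
{"op": "drive_tool", "data": {
  "dp": [
    [1,-4,4],
    [1,-4,4],
    [1,-4,4],
    [1,-4,4]
  ],
  "twist": [0,0,0,0]
}}

```text
time: 12.05
tcp_pos: [-0.3217, 0.0289, 1.1012]
orientation: [[0.043, 0.433, -0.901], [0.987, -0.157, -0.029], [-0.154, -0.888, -0.434]]
force: [-0.0, -0.6, 0.2]
width: 0.0911
```

```bash
python3 - <<'E'
from h import *
o=get_obs();print(o['time'],o['tcp_pos'],o['orientation'],o['q'],o['force'])
E
```

```text
12.05 [-0.3217  0.0289  1.1012] [[ 0.0426  0.4327 -0.9005]
 [ 0.9872 -0.1571 -0.0288]
 [-0.154  -0.8877 -0.4338]] [  -6.2174  -39.7881   27.2566  -24.15    164.4977 -120.6612] [-0.0117 -0.5719  0.1855]
```

Call:
{"op": "drive_tool", "data": {
  "dp": [
    [-3.5,-3,2.5],
    [-3.5,-3,2.5],
    [-3.5,-3,2.5],
    [-3.5,-3,2.5]
  ],
  "twist": [0,0,0,0]
}}

```text
time: 12.45
tcp_pos: [-0.3913, -0.0807, 1.0963]
orientation: [[0.044, 0.488, -0.872], [0.982, -0.183, -0.054], [-0.186, -0.854, -0.487]]
force: [-0.1, 0.9, -0.1]
width: 0.091
```

```bash
python3 - <<'E'
from h import *
o=get_obs();print(o['time'],o['tcp_pos'],o['orientation'],o['q'],o['force'])
E
```

```text
12.45 [-0.3913 -0.0807  1.0963] [[ 0.0436  0.4877 -0.8719]
 [ 0.9816 -0.1834 -0.0536]
 [-0.1861 -0.8535 -0.4867]] [   5.9884  -38.8848   17.9591  -60.8085  164.4979 -147.6746] [-0.0765  0.8671 -0.0651]
```

Call:
{"op": "drive_tool", "data": {
  "dp": [
    [0.8,2.3,-4.3],
    [0.8,2.3,-4.3],
    [0.8,2.3,-4.3],
    [0.8,2.3,-4.3],
    [0.8,2.3,-4.3],
    [0.8,2.3,-4.3],
    [0.8,2.3,-4.3],
    [0.8,2.3,-4.3],
    [0.8,2.3,-4.3],
    [0.8,2.3,-4.3],
    [0.8,2.3,-4.3]
  ],
  "twist": [0,0,0,0,0,0,0,0,0,0,0]
}}

```text
time: 13.55
tcp_pos: [0.1071, -0.0321, 1.0952]
orientation: [[0.069, 0.469, -0.88], [0.98, -0.197, -0.028], [-0.187, -0.861, -0.474]]
force: [0.1, -1.0, -0.1]
width: 0.0913
```

```bash
cat > st.py <<'E'
from h import *
import sys
o=get_obs();R=np.array(o['orientation']);print(o['time'],o['tcp_pos'],'\n',R,'\n',np.array(o['q']),o['force'],o['width'])
if len(sys.argv)>1:
    t=np.array([float(a) for a in sys.argv[1:4]]); print('tool cm to target',R.T@(t-o['tcp_pos'])*100)
E
python3 st.py .42 .02 .7
```

```text
13.55 [ 0.1071 -0.0321  1.0952] 
 [[ 0.0695  0.4694 -0.8802]
 [ 0.9799 -0.1973 -0.0279]
 [-0.1867 -0.8607 -0.4737]] 
 [  7.7887 -31.7275  54.6756 -19.3147 128.4355 -96.8436] [ 0.1461 -0.989  -0.0538] 0.09132199445782797
tool cm to target [14.6621 47.6773 -8.9669]
```

Call:
{"op": "drive_tool", "data": {
  "dp": [
    [0.7,4.6,-0.7],
    [0.7,4.6,-0.7],
    [0.7,4.6,-0.7],
    [0.7,4.6,-0.7],
    [0.7,4.6,-0.7],
    [0.7,4.6,-0.7],
    [0.7,4.6,-0.7],
    [0.7,4.6,-0.7],
    [0.7,4.6,-0.7],
    [0.7,4.6,-0.7],
    [0.7,4.6,-0.7]
  ],
  "twist": [-1.5,-1.5,-1.5,-1.5,-1.5,-1.5,-1.5,-1.5,-1.5,-1.5,-1.5]
}}

```text
time: 14.65
tcp_pos: [0.3962, -0.0375, 0.6928]
orientation: [[-0.188, 0.476, -0.859], [0.93, -0.195, -0.312], [-0.316, -0.857, -0.406]]
force: [1.9, -0.7, -0.0]
width: 0.0915
```

```bash
python3 st.py .57 -.13 .34
```

```text
14.65 [ 0.3962 -0.0375  0.6928] 
 [[-0.1885  0.4763 -0.8588]
 [ 0.9299 -0.1947 -0.3121]
 [-0.3159 -0.8574 -0.4062]] 
 [  -1.8129  -35.202   106.4371  -10.5205   79.5852 -108.2396] [ 1.8854 -0.6739 -0.0013] 0.09146643534424262
tool cm to target [-0.7306 40.3281  2.2919]
```

Call:
{"op": "drive_tool", "data": {
  "dp": [
    [-0.1,4.5,0.2],
    [-0.1,4.5,0.2],
    [-0.1,4.5,0.2],
    [-0.1,4.5,0.2],
    [-0.1,4.5,0.2],
    [-0.1,4.5,0.3],
    [-0.1,4.5,0.3],
    [-0.1,4.5,0.3],
    [-0.1,4.5,0.3],
    [0,0,0],
    [0,0,0]
  ],
  "twist": [0,0,0,0,0,0,0,0,0,0,0]
}}

```text
time: 15.75
tcp_pos: [0.5716, -0.1306, 0.3395]
orientation: [[-0.189, 0.474, -0.86], [0.93, -0.193, -0.311], [-0.314, -0.859, -0.405]]
force: [-0.2, 0.2, 0.7]
width: 0.0912
```

```bash
python3 st.py; python3 - <<'E'
from h import *
ci=camera_info('wrist');im,d=save('wrist','w2.png',scale=1.5)
np.savez('/tmp/w2',im=im,d=d,T=ci['cam_to_world'])
P=cloud('wrist',d)
for t in ('latch','latch_pin','pail','bail'):
    for r in silhouettes('wrist',t)[:2]:
        m=r['pixels'];print(t,round(r['confidence'],2),r['extent'],m.sum(),np.nanmedian(P[m],0))
E
```

```text
15.75 [ 0.5716 -0.1306  0.3395] 
 [[-0.1892  0.4741 -0.8599]
 [ 0.9305 -0.1932 -0.3113]
 [-0.3137 -0.859  -0.4045]] 
 [ -13.0042   -8.2813  123.286    -8.2191   34.8023 -113.1353] [-0.2112  0.1609  0.6858] 0.09123373132199146
latch 0.97 [275.8, 223.1, 328.3, 262.2] 847 [ 0.6894 -0.084   0.2435]
latch_pin 0.82 [274.4, 220.8, 323.9, 263.4] 922 [ 0.6899 -0.0837  0.2432]
pail 0.75 [159.4, 0.0, 278.2, 75.8] 5023 [ 0.5732 -0.2758  0.0554]
bail 0.98 [158.7, 0.0, 209.4, 66.8] 408 [ 0.5864 -0.3276  0.0791]
```

View pics/w2.png

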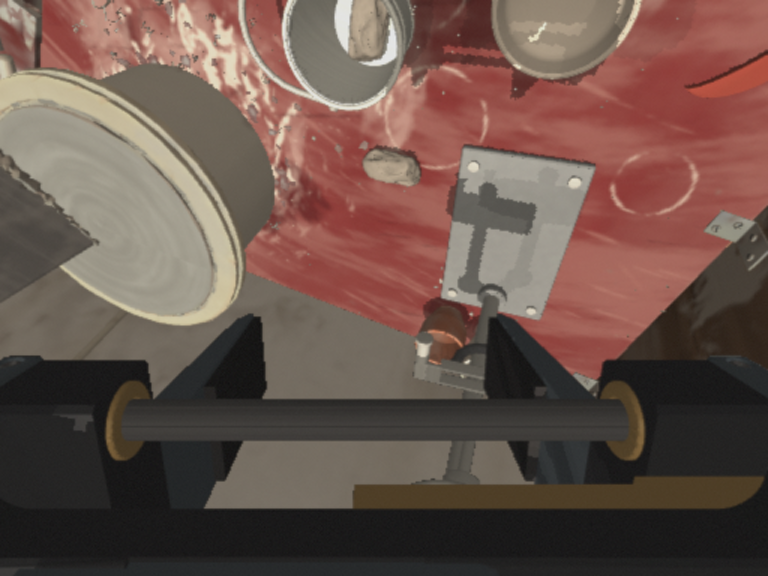

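```bash
cat > geo.py <<'E'
from h import *
def rays(f,u,v):
    z=np.load(f);T=z['T'];K=np.array(camera_info('wrist')['mtx'])
    r=T[:3,:3]@np.array([(u-K[0,2])/K[0,0],(v-K[1,2])/K[1,1],1]);return T[:3,3],r
def at(f,u,v,h):
    c,r=rays(f,u,v);return c+r*(h-c[2])/r[2]
def tri(*obs):
    A=np.zeros((3,3));b=np.zeros(3)
    for o in obs:
        c,r=rays(*o);r=r/np.linalg.norm(r);M=np.eye(3)-np.outer(r,r);A+=M;b+=M@c
    return np.linalg.solve(A,b)
E
python3 - <<'E'
from geo import *
C=[at('/tmp/w2.npz',a/1.5,b/1.5,.01) for a,b in ((466,145),(595,163),(543,318),(443,298))]
print(np.array(C)); m=(C[0]+C[1])/2; w=(C[1]-C[0]); n=(C[2]-C[1]);print('yaw',np.arctan2(-w[0],w[1]),np.arctan2(n[1],n[0]),np.linalg.norm(w),np.linalg.norm(n),m)
print('pin collar tri',tri(('/tmp/w1.npz',374/1.5,474/1.5),('/tmp/w2.npz',424/1.5,340/1.5)))
z=np.load('/tmp/w2.npz');d=z['d']
v,u=np.mgrid[:384,:512];K=np.array(camera_info('wrist')['mtx']);T=z['T']
P=np.stack([(u-K[0,2])/K[0,0]*d,(v-K[1,2])/K[1,1]*d,d],-1)@T[:3,:3].T+T[:3,3]
for r in range(220,264,3):
    print(r,[tuple((P[r,c]*1000).round().astype(int)) for c in range(274,332,4) if P[r,c,2]>.19])
cv2.imwrite('pics/c2.png',cv2.resize(z['im'][200:280,250:360,::-1],(660,480),interpolation=cv2.INTER_CUBIC))
E
```

```text
[[ 0.6293 -0.1304  0.01  ]
 [ 0.6048 -0.0092  0.01  ]
 [ 0.8125  0.0358  0.01  ]
 [ 0.8414 -0.0891  0.01  ]]
yaw 0.19921387410452743 0.21373355291283141 0.12358067497785967 0.21246560498833394 [ 0.6171 -0.0698  0.01  ]
pin collar tri [ 0.6648 -0.1066  0.2434]
220 [(np.int64(551), np.int64(-91), np.int64(325)), (np.int64(545), np.int64(-90), np.int64(329))]
223 [(np.int64(667), np.int64(-113), np.int64(239)), (np.int64(666), np.int64(-109), np.int64(238)), (np.int64(666), np.int64(-105), np.int64(236)), (np.int64(553), np.int64(-90), np.int64(325)), (np.int64(546), np.int64(-90), np.int64(331))]
226 [(np.int64(667), np.int64(-112), np.int64(243)), (np.int64(667), np.int64(-108), np.int64(241)), (np.int64(667), np.int64(-104), np.int64(239)), (np.int64(553), np.int64(-90), np.int64(327)), (np.int64(546), np.int64(-89), np.int64(333))]
229 [(np.int64(672), np.int64(-110), np.int64(243)), (np.int64(666), np.int64(-107), np.int64(246)), (np.int64(666), np.int64(-103), np.int64(244)), (np.int64(691), np.int64(-69), np.int64(206)), (np.int64(690), np.int64(-65), np.int64(205)), (np.int64(68
[... 4291 characters left out ...]
, np.int64(-65), np.int64(239)), (np.int64(700), np.int64(-61), np.int64(237)), (np.int64(698), np.int64(-57), np.int64(236)), (np.int64(575), np.int64(-83), np.int64(332)), (np.int64(566), np.int64(-84), np.int64(338)), (np.int64(559), np.int64(-83), np.int64(343))]
259 [(np.int64(702), np.int64(-64), np.int64(242)), (np.int64(698), np.int64(-61), np.int64(242)), (np.int64(698), np.int64(-56), np.int64(240)), (np.int64(575), np.int64(-83), np.int64(334)), (np.int64(568), np.int64(-83), np.int64(339)), (np.int64(558), np.int64(-83), np.int64(345))]
262 [(np.int64(698), np.int64(-51), np.int64(243)), (np.int64(568), np.int64(-82), np.int64(341)), (np.int64(560), np.int64(-82), np.int64(346))]
```

View pics/c2.png

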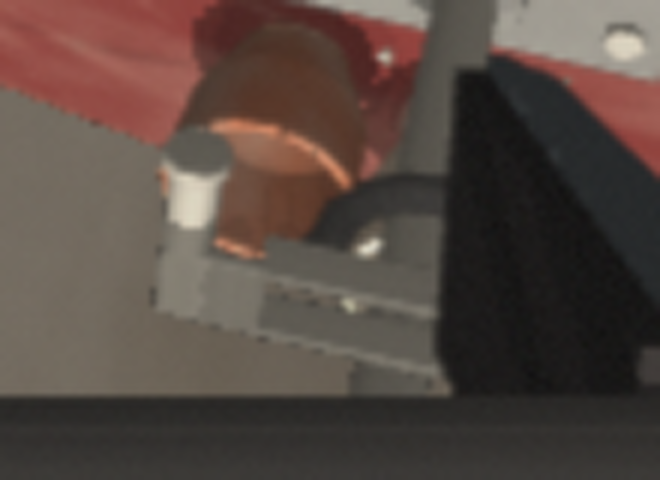

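Call:
{"op": "drive_tool", "data": {
  "dp": [
    [1.7,1.85,-2.36],
    [1.7,1.85,-2.36],
    [0,2.5,0],
    [0,2.5,0],
    [0,2.5,0],
    [0,2.5,0],
    [0,0,0],
    [0,0,0]
  ],
  "twist": [0,0,0,0,0,0,0,0],
  "claw": 0.0
}}

```text
time: 16.8
tcp_pos: [0.6703, -0.1122, 0.2308]
orientation: [[-0.186, 0.475, -0.86], [0.931, -0.194, -0.308], [-0.313, -0.859, -0.406]]
force: [-0.1, 0.1, 0.3]
width: 0.0454
```

```bash
python3 st.py .6707 -.1106 .2302; python3 - <<'E'
from h import *
ci=camera_info('wrist');im,d=save('wrist','w3.png',scale=1.5)
np.savez('/tmp/w3',im=im,d=d,T=ci['cam_to_world'])
E
```

```text
16.8 [ 0.6703 -0.1122  0.2308] 
 [[-0.1857  0.4748 -0.8603]
 [ 0.9315 -0.1937 -0.3079]
 [-0.3128 -0.8585 -0.4063]] 
 [ -8.7673   9.5089 117.9081 -17.4445  23.3953 -99.9243] [-0.1222  0.1335  0.3289] 0.04536975667851954
tool cm to target [ 0.1556  0.04   -0.0625]
```

View pics/w3.png

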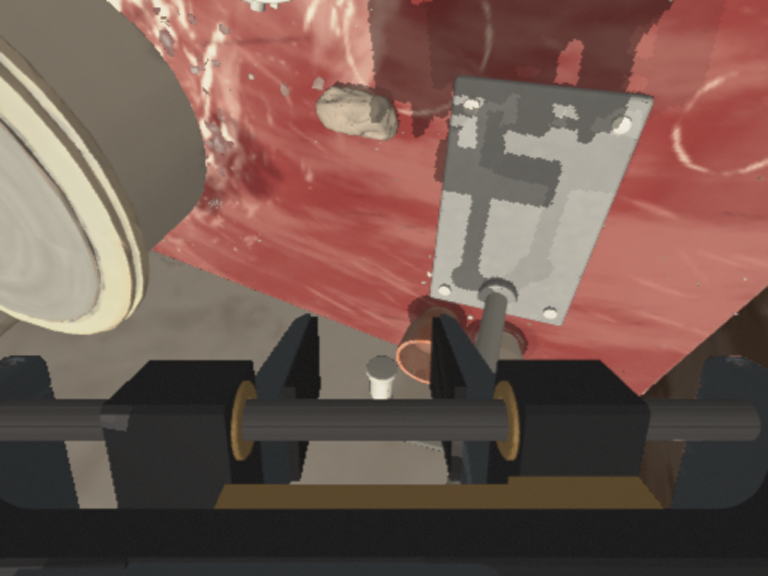

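Call:
{"op": "drive_tool", "data": {
  "dp": [
    [0,0,0],
    [0,0,0],
    [0,0,0],
    [0,0,0],
    [0,0,0]
  ],
  "twist": [0,0,0,0,0],
  "claw": -1,
  "grip_force": 20
}}

```text
time: 17.35
tcp_pos: [0.67, -0.1108, 0.2295]
orientation: [[-0.186, 0.475, -0.86], [0.932, -0.192, -0.307], [-0.311, -0.859, -0.407]]
force: [-2.2, 22.4, -0.7]
width: 0.0104
```

Call:
{"op": "drive_tool", "data": {
  "dp": [
    [-0.18,-0.58,-0.27],
    [-0.11,-0.59,-0.28],
    [-0.05,-0.6,-0.28],
    [0.02,-0.6,-0.28],
    [0.09,-0.59,-0.28]
  ],
  "twist": [0,0,0,0,0]
}}

```text
time: 17.85
tcp_pos: [0.6675, -0.1019, 0.2596]
orientation: [[-0.188, 0.472, -0.861], [0.932, -0.19, -0.308], [-0.309, -0.861, -0.405]]
force: [7.5, 27.2, -18.0]
width: 0.0111
```

Call:
{"op": "drive_tool", "data": {
  "dp": [
    [0.32,-0.56,-0.26],
    [0.26,-0.56,-0.26],
    [0.29,-0.54,-0.25]
  ],
  "twist": [0,0,0]
}}

```text
time: 18.15
tcp_pos: [0.6649, -0.0892, 0.2746]
orientation: [[-0.187, 0.473, -0.861], [0.932, -0.192, -0.308], [-0.31, -0.86, -0.405]]
force: [7.4, 12.5, -14.5]
width: 0.0104
```

Call:
{"op": "drive_tool", "data": {
  "dp": [
    [0.36,-0.5,-0.24],
    [0,0,0]
  ],
  "twist": [0,0]
}}

```text
time: 18.35
tcp_pos: [0.6641, -0.085, 0.2794]
orientation: [[-0.187, 0.473, -0.861], [0.932, -0.193, -0.308], [-0.312, -0.86, -0.405]]
force: [4.2, 1.7, -7.2]
width: 0.0102
```

Call:
{"op": "drive_tool", "data": {
  "dp": [
    [0.3,-0.45,-0.2],
    [0,0,0]
  ],
  "twist": [0,0]
}}

```text
time: 18.55
tcp_pos: [0.6629, -0.0823, 0.2828]
orientation: [[-0.186, 0.472, -0.862], [0.931, -0.195, -0.308], [-0.313, -0.86, -0.403]]
force: [10.0, -17.2, -15.1]
width: 0.0107
```

```bash
python3 - <<'E'
from h import *
o=get_obs();print(o['tcp_pos'],o['force'],o['width'])
ci=camera_info('side')
im,d=capture('side');np.savez('/tmp/s2',im=im,d=d)
P=cloud('side',d)
for r in silhouettes('side','latch')[:2]:
    m=r['pixels'];print(r['confidence'],r['extent'],np.nanpercentile(P[m],[5,50,95],axis=0))
E
```

```text
[ 0.6629 -0.0823  0.2828] [  9.9916 -17.1853 -15.0716] 0.010705689466927395
```

Call:
{"op": "drive_tool", "data": {
  "dp": [
    [0,0,0],
    [0,0,0],
    [0,0,0],
    [0,-3,1],
    [0,-4,1],
    [0,-4,1],
    [0,-2,1]
  ],
  "twist": [0,0,0,0,0,0,0],
  "claw": -0.3
}}

```text
time: 19.35
tcp_pos: [0.567, -0.068, 0.3827]
orientation: [[-0.185, 0.478, -0.859], [0.931, -0.193, -0.308], [-0.313, -0.857, -0.409]]
force: [0.5, -0.5, -1.5]
width: 0.0319
```

```bash
python3 st.py; python3 - <<'E'
from h import *
ci=camera_info('wrist');im,d=save('wrist','w4.png',scale=1.5)
np.savez('/tmp/w4',im=im,d=d,T=ci['cam_to_world'])
P=cloud('wrist',d)
for t in ('latch','pail','bail'):
    for r in silhouettes('wrist',t)[:2]:
        m=r['pixels'];print(t,round(r['confidence'],2),r['extent'],m.sum(),np.nanmedian(P[m],0))
# pail rim / bail from w1 and w2 clouds
K=np.array(camera_info('wrist')['mtx']);v,u=np.mgrid[:384,:512]
for f in ('w1','w2'):
    z=np.load(f'/tmp/{f}.npz');d=z['d'];T=z['T']
    Q=np.stack([(u-K[0,2])/K[0,0]*d,(v-K[1,2])/K[1,1]*d,d],-1)@T[:3,:3].T+T[:3,3]
    k=(Q[...,2]>.066)&(Q[...,2]<.095)&(Q[...,0]>.46)&(Q[...,0]<.64)&(Q[...,1]>-.39)&(Q[...,1]<-.18)
    p=Q[k]*1000
    print(f,k.sum(),'y-min pts',p[p[:,1]<np.percentile(p[:,1],5)].mean(0))
    np.save(f'/tmp/p_{f}.npy',p)
    print(cv2.minEnclosingCircle(p[(p[:,1]>-290)&(p[:,2]>77)][:,:2].astype(np.float32)))
    b=p[p[:,1]<-302][:,:2]  # bail arc beyond rim
    A=np.c_[2*b,np.ones(len(b))];s=np.linalg.lstsq(A,(b**2).sum(1),rcond=None)[0]
    print('bail arc c',s[:2],'r',np.sqrt(s[2]+s[:2]@s[:2]),len(b),p[p[:,1]<-302][:,2].mean())
E
```

```text
19.35 [ 0.567  -0.068   0.3827] 
 [[-0.1852  0.4776 -0.8588]
 [ 0.9314 -0.1933 -0.3084]
 [-0.3133 -0.8571 -0.409 ]] 
 [  -5.1418  -12.141   121.947   -13.1814   41.0431 -102.8428] [ 0.5046 -0.5069 -1.5242] 0.031890420760767244
latch 0.75 [243.9, 202.3, 302.4, 243.2] 657 [ 0.6813 -0.0713  0.2867]
latch 0.51 [135.8, 0.0, 184.0, 47.8] 270 [ 0.5911 -0.3212  0.0783]
pail 0.9 [136.0, 0.0, 243.9, 52.6] 3045 [ 0.5794 -0.2738  0.0612]
bail 0.78 [137.7, 0.0, 179.1, 45.0] 229 [ 0.5871 -0.3256  0.0788]
bail 0.61 [286.1, 0.8, 363.9, 32.2] 1730 [ 0.5202 -0.0903  0.0243]
w1 2666 y-min pts [ 547.1969 -341.5073   80.1642]
((542.9542846679688, -255.0709991455078), 59.23295593261719)
bail arc c [ 546.8485 -295.074 ] r 48.71708470582586 585 78.76615753665389
w2 1925 y-min pts [ 552.5835 -341.9188   80.0016]
((551.9284057617188, -249.2040252685547), 51.906280517578125)
bail arc c [ 565.0431 -314.0958] r 28.184272711326244 341 78.70738338443249
```

View pics/w4.png

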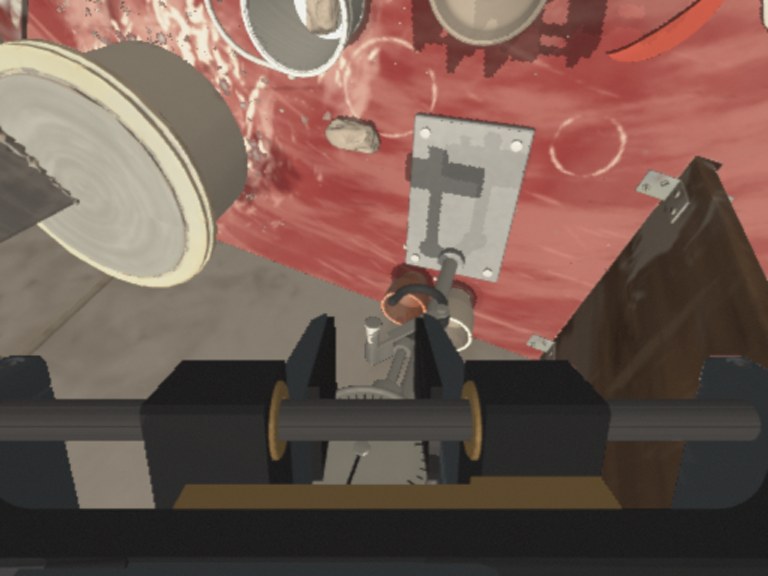

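```bash
cat > kin.py <<'E'
import numpy as np
from scipy.optimize import least_squares
from scipy.spatial.transform import Rotation as Ro
D=[([-12.979,4.684,111.2838,-.0062,64.0268,-102.6377],[.5605,-.1053,.2967]),
([-17.0215,-16.316,85.9016,.0016,110.339,-106.7287],[.4142,-.1024,.7498]),
([-17.0225,10.2034,18.7803,-.0009,150.8491,-106.7311],[.4153,-.1028,1.0996]),
([-.8125,-32.2754,26.1147,-21.3535,164.4979,-112.3876],[-.2235,.0003,1.1383]),
([5.9884,-38.8848,17.9591,-60.8085,164.4979,-147.6746],[-.3913,-.0807,1.0963]),
([-1.8129,-35.202,106.4371,-10.5205,79.5852,-108.2396],[.3962,-.0375,.6928]),
([-13.0042,-8.2813,123.286,-8.2191,34.8023,-113.1353],[.5716,-.1306,.3395]),
([-8.7673,9.5089,117.9081,-17.4445,23.3953,-99.9243],[.6703,-.1122,.2308]),
([-66.652,21.709,99.362,0,58.929,-1.908],[.2985,-.6327,.2133]),
([-5.1418,-12.141,121.947,-13.1814,41.0431,-102.8428],[.567,-.068,.3827])]
def fk(q,p):
    h,L1,L2,d,o,a,b=p; q=np.radians(q)
    z=Ro.from_euler
    R1=z('z',q[0]);R2=R1*z('y',q[1]);R3=R2*z('y',q[2]);R5=R3*z('z',q[3])*z('y',q[4])
    P=R1.apply([b,o,h])+R2.apply([0,0,L1])+R3.apply([a,0,L2])+R5.apply([0,0,d])
    R6=R5*z('z',q[5]) # z axis = approach
    M=R6.as_matrix(); return P,M
p0=[.28,.54,.6,.25,.023,0,0]
f=least_squares(lambda p:np.concatenate([fk(q,p)[0]-x for q,x in D]),p0)
p=f.x
LO=np.array([-158.91,-42.39,.06,-60.88,17.5,-176.32]);HI=np.array([158.91,125.64,152.35,240.88,164.5,176.32])
def ik(x,y,q0=(-8.8,9.5,117.9,-17.4,23.4,-100),w=1.,lim=True):
    "5-dof IK: position x, approach y; q6 free"
    def e(q):
        P,M=fk(np.append(q,0),p);return np.concatenate([(P-x)*1,(M[:,2]-y)*w*.3])
    q0=np.array(q0[:5],float)
    b=(LO[:5],HI[:5]) if lim else (-np.inf,np.inf)
    if lim:q0=np.clip(q0,LO[:5]+.1,HI[:5]-.1)
    s=least_squares(e,q0,bounds=b,x_scale=30);P,M=fk(np.append(s.x,0),p);return s.x,P-x,M[:,2]
E
python3 - <<'E'
from kin import *
np.set_printoptions(precision=4,suppress=True)
print(p,np.abs(f.fun).max())
P,M=fk(D[-1][0],p);print(P,M)   # compare tool axes
y=np.array([.475,-.193,-.859]);y/=np.linalg.norm(y)
crown=np.array([.55,-.341,.076])
for name,c in (('flat',crown),('up',np.array([.552,-.249,.158])),('hang',np.array([.66,-.06,.205]))):
    t=c+.019*y
    q,e,yy=ik(t,y,lim=False);print(name,q,e)
    q,e,yy=ik(t,y);print('  lim',q,e*1000,yy,'tilt',np.degrees(np.arccos(-yy[2])))
E
```

```text
[ 0.3183  0.5508  0.604   0.269   0.0233  0.0414 -0.0002] 0.000516100123961083
[ 0.567  -0.068   0.3826] [[ 0.1852 -0.8588  0.4776]
 [-0.9314 -0.3084 -0.1933]
 [ 0.3133 -0.409  -0.8571]]
flat [ -36.7344   24.3628  122.6915 -111.4438   -7.99  ] [-0. -0.  0.]
  lim [-40.1515  24.282  120.3404  55.444   17.5   ] [-1.6258 -7.8727  8.4979] [ 0.4754 -0.0771 -0.8764] tilt 28.792783051567678
up [-27.6606  11.9565 127.2744  15.8615  10.445 ] [-0. -0.  0.]
  lim [-28.3439  11.5127 124.9302  13.6722  17.5   ] [ 1.0664 -2.3143 10.0022] [ 0.4258 -0.1489 -0.8925] tilt 26.81283008383359
hang [ -3.7138  12.6935 119.4471 -27.5256  20.4894] [0. 0. 0.]
  lim [ -3.7138  12.6935 119.4471 -27.5257  20.4894] [ 0. -0.  0.] [ 0.4748 -0.1929 -0.8587] tilt 30.831762236284767
```

Call:
{"op": "drive_tool", "data": {
  "dp": [
    [0,0,0],
    [0,0,0],
    [-2.45,3.1,2.35],
    [-2.45,3.1,2.35],
    [-2.45,3.1,2.35],
    [-2.45,3.1,2.35],
    [-2.45,3.1,2.35],
    [-2.45,3.1,2.35],
    [-2.45,3.1,2.35],
    [-2.45,3.1,2.35],
    [0,0,0]
  ],
  "twist": [6,6,0,0,0,0,0,0,0,0,0]
}}

```text
time: 20.65
tcp_pos: [0.5162, -0.337, 0.1408]
orientation: [[-0.02, 0.45, -0.893], [0.983, -0.157, -0.101], [-0.185, -0.879, -0.439]]
force: [0.5, -0.1, -0.6]
width: 0.0318
```

```bash
python3 st.py .521 -.329 .128; python3 - <<'E'
from h import *
ci=camera_info('wrist');im,d=save('wrist','w5.png',scale=1.5)
np.savez('/tmp/w5',im=im,d=d,T=ci['cam_to_world'])
P=cloud('wrist',d)
for t in ('pail','bail'):
    for r in silhouettes('wrist',t)[:2]:
        m=r['pixels'];print(t,round(r['confidence'],2),r['extent'],m.sum(),np.nanmedian(P[m],0), P[m][np.nanargmin(P[m][:,1])])
E
```

```text
20.65 [ 0.5162 -0.337   0.1408] 
 [[-0.0196  0.4498 -0.8929]
 [ 0.9825 -0.1567 -0.1006]
 [-0.1852 -0.8793 -0.4388]] 
 [ -39.4245   12.749   125.5211   33.1792   17.5002 -162.7656] [ 0.5387 -0.1101 -0.5789] 0.03175005627798406
tool cm to target [1.0103 1.2125 0.0526]
pail 0.81 [254.3, 122.0, 441.8, 256.2] 12976 [ 0.5534 -0.2512  0.0627] [ 0.5454 -0.344   0.0813]
bail 0.66 [256.0, 145.2, 387.2, 232.4] 1422 [ 0.499  -0.3139  0.0782] [ 0.5435 -0.3441  0.0808]
```

View pics/w5.png

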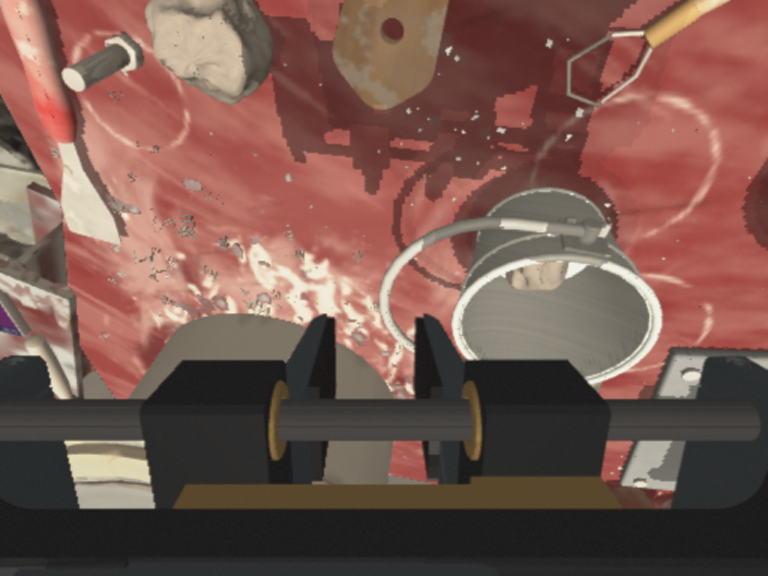

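Call:
{"op": "drive_tool", "data": {
  "dp": [
    [0,0,0],
    [0,0,0],
    [0.4,1.5,0.2],
    [0.4,1.5,0.2],
    [0.2,1.5,0.2],
    [0,0,0]
  ],
  "twist": [5,5,0,0,0,0]
}}

```text
time: 21.4
tcp_pos: [0.5335, -0.3379, 0.1162]
orientation: [[0.119, 0.443, -0.889], [0.99, -0.126, 0.07], [-0.081, -0.888, -0.453]]
force: [-0.4, -0.6, -0.2]
width: 0.0321
```

```bash
cat > tg.py <<'E'
from h import *
import sys
g=np.array([float(a) for a in sys.argv[1:4]]);k=float(sys.argv[4])
o=get_obs();R=np.array(o['orientation']);t=g+k*R[:,1]
print(o['time'],o['tcp_pos'],'\n',R,np.array(o['q']),o['force'],o['width'],'\nTCP target',t,'tool cm',R.T@(t-o['tcp_pos'])*100)
E
python3 tg.py .539 -.339 .078 .015
```

```text
21.4 [ 0.5335 -0.3379  0.1162] 
 [[ 0.1192  0.443  -0.8886]
 [ 0.9896 -0.1258  0.07  ]
 [-0.0808 -0.8876 -0.4534]] [ -38.8624   16.7848  123.4491   36.644    17.55   -156.1012] [-0.4171 -0.5693 -0.1701] 0.032106277925947835 
TCP target [ 0.5456 -0.3409  0.0647] tool cm [0.2641 5.1459 1.2387]
```

Call:
{"op": "drive_tool", "data": {
  "dp": [
    [0.1,1.3,0.3],
    [0.1,1.3,0.3],
    [0.1,1.3,0.3],
    [0,1.2,0.3],
    [0,0,0]
  ],
  "twist": [0,0,0,0,0]
}}

```text
time: 21.9
tcp_pos: [0.5444, -0.3485, 0.0797]
orientation: [[0.106, 0.435, -0.894], [0.993, -0.093, 0.073], [-0.052, -0.896, -0.442]]
force: [-0.9, 0.3, 0.9]
width: 0.0319
```

```bash
python3 tg.py .539 -.339 .078 .015
```

```text
21.9 [ 0.5444 -0.3485  0.0797] 
 [[ 0.1065  0.4347 -0.8943]
 [ 0.993  -0.0935  0.0728]
 [-0.0519 -0.8957 -0.4416]] [ -39.5887   22.0454  121.1235   42.8259   17.5505 -163.1322] [-0.9288  0.2919  0.8898] 0.03189669148153834 
TCP target [ 0.5455 -0.3404  0.0646] tool cm [0.8937 1.3281 0.6309]
```

Call:
{"op": "drive_tool", "data": {
  "dp": [
    [0.6,0,0.2],
    [0.4,0.8,0.3],
    [0.3,0.8,0.3],
    [0,0,0]
  ],
  "twist": [0,0,0,0]
}}

```text
time: 22.3
tcp_pos: [0.5454, -0.3402, 0.0685]
orientation: [[0.099, 0.432, -0.897], [0.994, -0.076, 0.073], [-0.037, -0.899, -0.437]]
force: [-0.3, -0.3, 0.4]
width: 0.0319
```

```bash
python3 tg.py .539 -.339 .078 .015
```

```text
22.3 [ 0.5454 -0.3402  0.0685] 
 [[ 0.0989  0.4316 -0.8966]
 [ 0.9944 -0.0764  0.073 ]
 [-0.037  -0.8988 -0.4367]] [ -39.1608   23.1062  121.2088   44.9957   17.5568 -165.0733] [-0.3332 -0.3437  0.4485] 0.0319309826981882 
TCP target [ 0.5455 -0.3401  0.0645] tool cm [0.0208 0.3602 0.1647]
```

Call:
{"op": "drive_tool", "data": {
  "dp": [
    [0,0,0],
    [0,0,0],
    [0,0,0],
    [0,0,0]
  ],
  "twist": [0,0,0,0],
  "claw": -1,
  "grip_force": 6
}}

```text
time: 22.7
tcp_pos: [0.5456, -0.3408, 0.0694]
orientation: [[0.1, 0.432, -0.896], [0.994, -0.078, 0.073], [-0.038, -0.898, -0.438]]
force: [-0.0, -1.2, -0.2]
width: 0.0079
```

Call:
{"op": "drive_tool", "data": {
  "dp": [
    [0.17,-0.98,-0.45],
    [0.29,-0.96,-0.43],
    [0.41,-0.92,-0.4],
    [0.53,-0.88,-0.36],
    [0.64,-0.82,-0.32],
    [0.74,-0.75,-0.28],
    [0,0,0]
  ],
  "twist": [0,0,0,0,0,0,0]
}}

```text
time: 23.4
tcp_pos: [0.5461, -0.3107, 0.1271]
orientation: [[0.099, 0.434, -0.895], [0.994, -0.079, 0.072], [-0.039, -0.897, -0.439]]
force: [0.4, -3.6, 2.6]
width: 0.0068
```

```bash
python3 st.py
```

```text
23.4 [ 0.5461 -0.3107  0.1271] 
 [[ 0.0993  0.4339 -0.8955]
 [ 0.9943 -0.0788  0.072 ]
 [-0.0393 -0.8975 -0.4393]] 
 [ -36.5569   15.6712  122.8874   33.263    20.8428 -150.5088] [ 0.4231 -3.6335  2.5545] 0.006782367599334149
```

Call:
{"op": "drive_tool", "data": {
  "dp": [
    [0.76,-0.73,-0.27],
    [0.9,-0.58,-0.18],
    [0.97,-0.48,-0.12],
    [1.02,-0.37,-0.06],
    [1.06,-0.26,-0.01],
    [1.08,-0.14,0.05],
    [0,0,0],
    [0,0,0]
  ],
  "twist": [0,0,0,0,0,0,0,0]
}}

```text
time: 24.2
tcp_pos: [0.5454, -0.2515, 0.1488]
orientation: [[0.099, 0.432, -0.896], [0.994, -0.077, 0.073], [-0.038, -0.899, -0.437]]
force: [0.4, -0.6, 1.1]
width: 0.0062
```

```bash
python3 st.py; python3 - <<'E'
from h import *
ci=camera_info('wrist');im,d=save('wrist','w6.png',scale=1.5)
np.savez('/tmp/w6',im=im,d=d,T=ci['cam_to_world'])
P=cloud('wrist',d)
k=(P[...,2]>.074)&(P[...,2]<.09)&(P[...,0]>.46)&(P[...,0]<.64)&(P[...,1]>-.33)&(P[...,1]<-.17)
p=P[k]*1000;print(k.sum(),cv2.minEnclosingCircle(p[:,:2].astype(np.float32)))
for r in silhouettes('wrist','pail')[:1]: print(r['extent'],np.nanmedian(P[r['pixels']],0))
im,d=capture('side');P=cloud('side',d)
for t in ('pail','bail','clay_piece'):
    for r in silhouettes('side',t)[:1]:
        m=r['pixels'];print(t,r['confidence'],r['extent'],np.nanpercentile(P[m],[3,50,97],axis=0).round(3).tolist())
E
```

```text
24.2 [ 0.5454 -0.2515  0.1488] 
 [[ 0.0989  0.432  -0.8964]
 [ 0.9944 -0.077   0.0726]
 [-0.0376 -0.8986 -0.4372]] 
 [ -31.0025   10.8645  125.9583   26.3532   20.6439 -138.7277] [ 0.4405 -0.5836  1.1251] 0.006153242277191821
2681 ((545.4329223632812, -203.55625915527344), 56.93121337890625)
[231.1, 86.3, 374.7, 262.6] [ 0.5397 -0.2169  0.0682]
pail 0.74 [281.2, 251.7, 300.3, 280.6] [[0.558, -0.255, 0.001], [0.591, -0.21, 0.077], [0.624, -0.175, 0.154]]
clay_piece 0.5 [298.3, 242.9, 316.4, 257.4] [[0.664, -0.223, 0.01], [0.678, -0.198, 0.022], [0.694, -0.17, 0.029]]
```

View pics/w6.png

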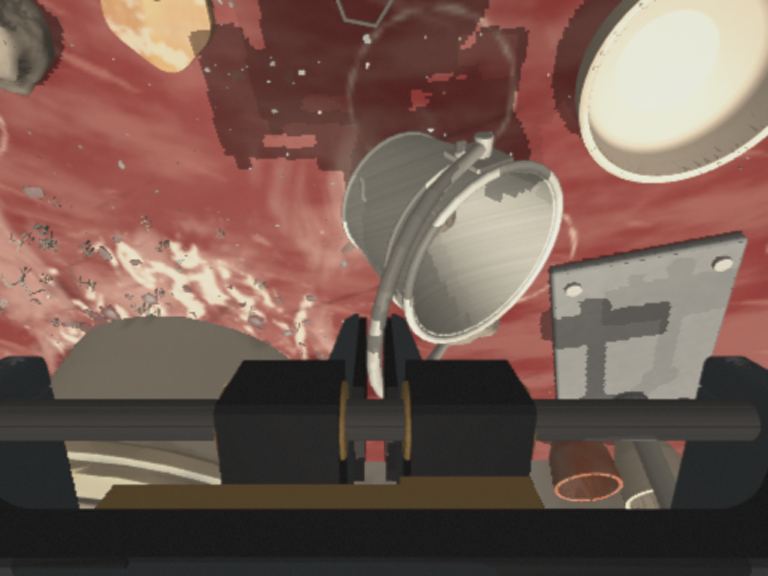

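```bash
python3 - <<'E'
from h import *
z=np.load('/tmp/w6.npz');d=z['d'];T=z['T'];K=np.array(camera_info('wrist')['mtx']);v,u=np.mgrid[:384,:512]
P=np.stack([(u-K[0,2])/K[0,0]*d,(v-K[1,2])/K[1,1]*d,d],-1)@T[:3,:3].T+T[:3,3]
for n,(a,b) in dict(ear=(483,146),bail1=(430,200),bail2=(390,260),bail3=(376,330),rimR=(556,200),rimR2=(540,260),rimL=(411,315),rimT=(520,168),rimB=(450,336),foot=(352,195),footT=(400,140),wall=(380,200)).items():
    a=int(a/1.5);b=int(b/1.5);print(n,(np.nanmedian(P[b-1:b+2,a-1:a+2].reshape(-1,3),0)*1000).round())
E
```

```text
ear [ 492. -201.   80.]
bail1 [ 491. -227.  121.]
bail2 [ 503. -242.  141.]
bail3 [ 525. -249.  155.]
rimR [ 533. -160.   64.]
rimR2 [ 572. -162.   64.]
rimL [ 556. -236.  119.]
rimT [ 502. -185.   84.]
rimB [ 592. -216.  102.]
foot [ 531. -267.   50.]
footT [ 509. -239.   31.]
wall [ 521. -250.   71.]
```

```bash
cat > pl.py <<'E'
from h import *
o=get_obs();print(o['time'],np.array(o['tcp_pos']),np.array(o['force']),np.array(o['ft_torque']),o['width'])
im,d=capture('wrist');P=cloud('wrist',d)
r=silhouettes('wrist','pail')[:1]
if r:
    m=r[0]['pixels'];p=P[m];p=p[np.isfinite(p[:,0])]*1000
    print(r[0]['extent'],np.percentile(p,[2,50,98],axis=0).round().tolist())
    for y in range(-290,-140,15):
        s=p[(p[:,1]>y)&(p[:,1]<y+15)]
        if len(s)>5: print(y,len(s),'z',np.percentile(s[:,2],[2,98]).round(),'x',np.percentile(s[:,0],[2,98]).round())
for r in silhouettes('wrist','clay_piece')[:3]: print('clay',round(r['confidence'],2),r['extent'],np.nanmedian(P[r['pixels']],0))
E
python3 pl.py
```

```text
24.5 [ 0.5453 -0.2517  0.1489] [ 0.7985 -0.7585  0.6637] [ 0.0628  0.0257 -0.0769] 0.006038308762566708
[229.4, 86.5, 375.2, 266.1] [[490.0, -265.0, 25.0], [540.0, -217.0, 68.0], [596.0, -161.0, 156.0]]
-275 614 z [41. 71.] x [519. 561.]
-260 1988 z [ 34. 159.] x [510. 560.]
-245 2732 z [ 28. 149.] x [493. 588.]
-230 2621 z [ 26. 124.] x [489. 601.]
-215 2175 z [ 20. 102.] x [490. 597.]
-200 1995 z [22. 91.] x [494. 598.]
-185 1971 z [35. 80.] x [503. 594.]
-170 1267 z [51. 70.] x [516. 582.]
-155 10 z [60. 62.] x [543. 556.]
clay 0.51 [295.1, 143.7, 302.9, 158.5] [ 0.564  -0.2128  0.0351]
clay 0.46 [303.0, 212.4, 332.9, 231.5] [ 0.6829 -0.1847  0.025 ]
```

Call:
{"op": "drive_tool", "data": {
  "dp": [
    [-0.5,0.02,-0.05],
    [-0.5,0.02,-0.05],
    [-0.5,0.06,-0.03],
    [-0.5,0.06,-0.03],
    [-0.5,0.11,0],
    [-0.5,0.11,0],
    [-0.5,0.19,0.04],
    [-0.5,0.19,0.04],
    [-0.5,0.26,0.07],
    [-0.5,0.26,0.07],
    [0,0,0]
  ],
  "twist": [0,0,0,0,0,0,0,0,0,0,0]
}}

```text
time: 25.75
tcp_pos: [0.5452, -0.3024, 0.1386]
orientation: [[0.1, 0.432, -0.897], [0.994, -0.077, 0.073], [-0.037, -0.899, -0.437]]
force: [1.0, 0.6, -1.2]
width: 0.0063
```

```bash
python3 pl.py; python3 st.py
```

```text
25.75 [ 0.5452 -0.3024  0.1386] [ 0.9812  0.5759 -1.2398] [0.3692 0.2096 0.0814] 0.006339774914121077
[245.1, 75.9, 393.4, 263.7] [[489.0, -302.0, 5.0], [560.0, -255.0, 65.0], [596.0, -206.0, 145.0]]
-290 2284 z [  5. 131.] x [490. 588.]
-275 2440 z [  5. 108.] x [488. 601.]
-260 2178 z [ 5. 85.] x [487. 596.]
-245 1781 z [ 5. 85.] x [492. 594.]
-230 2011 z [ 5. 85.] x [504. 588.]
-215 2247 z [14. 85.] x [518. 575.]
-200 13 z [ 0. 16.] x [551. 664.]
-185 8 z [-0.  2.] x [562. 645.]
clay 0.93 [325.9, 205.0, 377.4, 234.0] [ 0.6756 -0.1983  0.0221]
clay 0.71 [305.2, 117.3, 346.1, 155.8] [ 0.55   -0.2417  0.0278]
25.9 [ 0.5453 -0.3019  0.1391] 
 [[ 0.0994  0.4319 -0.8964]
 [ 0.9943 -0.0771  0.0731]
 [-0.0376 -0.8986 -0.4372]] 
 [ -35.8254   14.0285  123.2748   30.8346   21.7938 -147.3   ] [ 0.3165  2.1242 -1.6643] 0.006088246684320831
```

Call:
{"op": "drive_tool", "data": {
  "dp": [
    [0,0,0],
    [0,0,0],
    [0,0,0]
  ],
  "twist": [0,0,0],
  "claw": -0.76
}}

```text
time: 26.2
tcp_pos: [0.5455, -0.302, 0.1394]
orientation: [[0.099, 0.432, -0.896], [0.994, -0.078, 0.073], [-0.038, -0.898, -0.438]]
force: [-0.4, 0.0, -0.3]
width: 0.0108
```

Call:
{"op": "drive_tool", "data": {
  "dp": [
    [0.48,-0.2,-0.04],
    [0.48,-0.2,-0.04],
    [0.48,-0.16,-0.03],
    [0.48,-0.16,-0.03],
    [0.48,-0.13,-0.01],
    [0.48,-0.13,-0.01],
    [0.48,-0.09,0.01],
    [0.48,-0.09,0.01],
    [0.48,-0.06,0.02],
    [0.48,-0.06,0.02],
    [0,0,0]
  ],
  "twist": [0,0,0,0,0,0,0,0,0,0,0]
}}

```text
time: 27.3
tcp_pos: [0.5455, -0.2527, 0.1492]
orientation: [[0.099, 0.432, -0.896], [0.994, -0.077, 0.073], [-0.038, -0.899, -0.437]]
force: [-0.5, 0.2, -0.6]
width: 0.0109
```

```bash
python3 pl.py; python3 st.py; python3 - <<'E'
from h import *
ci=camera_info('wrist');im,d=save('wrist','w7.png',scale=1.5)
np.savez('/tmp/w7',im=im,d=d,T=ci['cam_to_world'])
E
```

```text
27.3 [ 0.5455 -0.2527  0.1492] [-0.4887  0.172  -0.5773] [0.1447 0.1076 0.0091] 0.010877185725712429
[187.2, 76.9, 319.4, 265.8] [[490.0, -300.0, 4.0], [557.0, -252.0, 65.0], [597.0, -207.0, 160.0]]
-290 1978 z [ 4. 83.] x [505. 588.]
-275 1151 z [ 3. 84.] x [497. 593.]
-260 3457 z [  8. 161.] x [489. 602.]
-245 1726 z [ 4. 84.] x [493. 594.]
-230 1800 z [ 5. 84.] x [505. 589.]
-215 1138 z [ 2. 84.] x [517. 576.]
-200 22 z [0. 3.] x [572. 655.]
clay 0.96 [282.0, 201.2, 333.7, 228.6] [ 0.6733 -0.2016  0.0204]
clay 0.57 [253.1, 118.2, 288.9, 153.7] [ 0.5516 -0.2403  0.0275]
27.45 [ 0.5456 -0.2534  0.1493] 
 [[ 0.0993  0.4321 -0.8964]
 [ 0.9943 -0.0772  0.0729]
 [-0.0377 -0.8985 -0.4373]] 
 [ -31.1775   10.9031  125.8436   26.4117   20.7514 -138.9142] [-0.1746  0.7666  0.4986] 0.01119913099351041
```

View pics/w7.png

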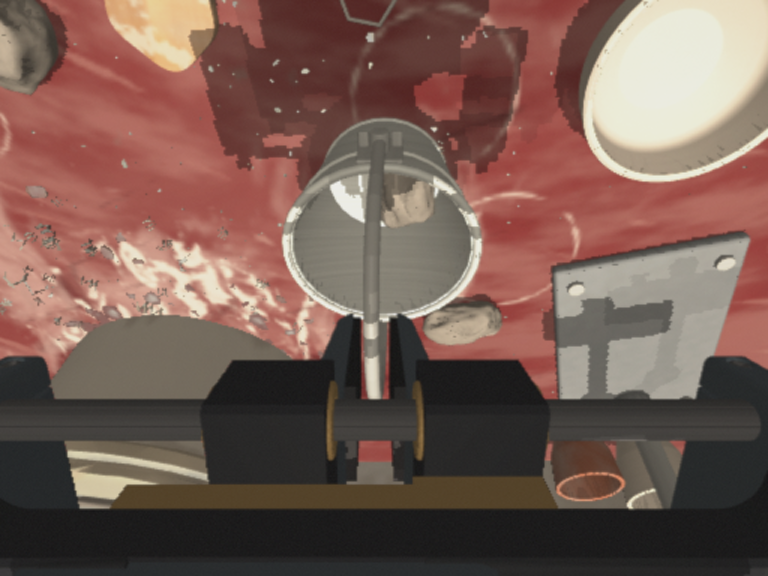

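```bash
python3 - <<'E'
from h import *
from scipy.optimize import least_squares
z=np.load('/tmp/w7.npz');d=z['d'];T=z['T'];K=np.array(camera_info('wrist')['mtx']);v,u=np.mgrid[:384,:512]
P=(np.stack([(u-K[0,2])/K[0,0]*d,(v-K[1,2])/K[1,1]*d,d],-1)@T[:3,:3].T+T[:3,3])*1000
k=(P[...,2]>78)&(P[...,2]<88)&(P[...,0]>480)&(P[...,0]<610)&(P[...,1]>-310)&(P[...,1]<-195)
p=P[k];f=least_squares(lambda c:np.hypot(p[:,0]-c[0],p[:,1]-c[1])-c[2],[545,-253,49],loss='soft_l1');print('rim',f.x,np.median(abs(f.fun)),len(p))
k=(P[...,2]>92)&(P[...,2]<165)&(P[...,0]>480)&(P[...,0]<560)&(P[...,1]>-275)&(P[...,1]<-235)&(u<262)&(v<262)&(u>235)
b=P[k]
for h in range(92,165,6):
    s=b[(b[:,2]>h)&(b[:,2]<h+6)]
    if len(s): print(h,len(s),np.median(s,0).round(1))
E
```

```text
rim [ 546.3128 -252.9074   49.1747] 1.2149769937371957 2591
92 46 [ 489.6 -249.    94.9]
98 45 [ 489.7 -248.9  101.2]
104 62 [ 490.2 -249.2  106.9]
110 63 [ 490.8 -249.6  113.3]
116 88 [ 492.1 -249.5  119.1]
122 99 [ 494.4 -249.9  125.2]
128 121 [ 497.  -250.1  131.2]
134 126 [ 501.1 -250.7  137. ]
140 192 [ 506.2 -251.   143.2]
146 253 [ 513.9 -251.6  149.3]
152 309 [ 524.1 -252.2  155.4]
158 397 [ 540.6 -253.9  160.4]
164 9 [ 546.1 -247.6  164.7]
```

Call:
{"op": "drive_tool", "data": {
  "dp": [
    [0,0,0.65],
    [0,0,0.65],
    [-0.05,0,0.65],
    [-0.05,0,0.6],
    [0,0,0]
  ],
  "twist": [0,0,0,0,0]
}}

```text
time: 28.0
tcp_pos: [0.5216, -0.2523, 0.1376]
orientation: [[0.1, 0.431, -0.897], [0.994, -0.077, 0.074], [-0.037, -0.899, -0.437]]
force: [-1.2, 1.2, -0.5]
width: 0.011
```

```bash
python3 tg.py .5175 -.2517 .149 .012
```

```text
28.0 [ 0.5216 -0.2523  0.1376] 
 [[ 0.0997  0.4314 -0.8966]
 [ 0.9943 -0.077   0.0736]
 [-0.0373 -0.8989 -0.4366]] [ -32.5856   10.332   128.3304   30.032    19.5478 -143.854 ] [-1.1637  1.2064 -0.4684] 0.011035359403410388 
TCP target [ 0.5227 -0.2526  0.1382] tool cm [-0.0204 -0.0061 -0.1234]
```

Call:
{"op": "drive_tool", "data": {
  "dp": [
    [0,0,0],
    [0,0,0],
    [0,0,0],
    [0,0,0],
    [0,-0.3,-0.15],
    [0,-0.6,-0.3],
    [0,-0.9,-0.44],
    [-0.05,-0.9,-0.44],
    [-0.05,-0.9,-0.44],
    [-0.05,-0.6,-0.3],
    [0,-0.3,-0.15],
    [0,0,0]
  ],
  "twist": [0,0,0,0,0,0,0,0,0,0,0,0],
  "claw": -1,
  "grip_force": 45
}}

```text
time: 29.2
tcp_pos: [0.5231, -0.2522, 0.1889]
orientation: [[0.099, 0.433, -0.896], [0.994, -0.078, 0.073], [-0.038, -0.898, -0.438]]
force: [-0.3, 0.7, -3.3]
width: 0.0047
```

```bash
python3 st.py;  cat > pl2.py <<'E'
from h import *
from scipy.optimize import least_squares
o=get_obs();R=np.array(o['orientation'])
ci=camera_info('wrist');im,d=capture('wrist');P=cloud('wrist',d)*1000
np.savez('/tmp/cur',im=im,d=d,T=ci['cam_to_world'])
m=silhouettes('wrist','pail')[0]['pixels'];q=P[m];q=q[np.isfinite(q[:,0])]
# near wire leg & rim plane
print('pail med',np.median(q,0).round(),np.percentile(q,[1,99],axis=0).round().tolist())
v,u=np.mgrid[:384,:512]
k=(u>180)&(u<330)&(v<264)&np.isfinite(P[...,0])
b=P[k&m];zt=b[:,2].max()
g=np.array(o['tcp_pos'])*1000-12*R[:,1]
print('grip pt',g)
for h in range(0,100,8):
    s=b[(b[:,2]<g[2]+12-h)&(b[:,2]>g[2]+4-h)]
    s=s[s[:,0]<g[0]+25]
    if len(s)>4: print(h,len(s),np.median(s,0).round(1), 'yrange',np.percentile(s[:,1],[2,98]).round())
E
python3 pl2.py; python3 pl.py
```

```text
29.2 [ 0.5231 -0.2522  0.1889] 
 [[ 0.0993  0.4327 -0.896 ]
 [ 0.9943 -0.0776  0.0728]
 [-0.0381 -0.8982 -0.438 ]] 
 [ -32.4808    4.9948  127.2245   23.0704   25.2109 -136.275 ] [-0.286   0.6976 -3.3492] 0.0046935395221363715
pail med [ 550. -250.  111.] [[489.0, -301.0, 54.0], [591.0, -204.0, 206.0]]
grip pt [ 517.8791 -251.256   199.7264]
0 104 [ 522.3 -251.4  205.7] yrange [-254. -248.]
8 184 [ 513.4 -250.8  200.2] yrange [-253. -249.]
16 165 [ 504.6 -250.2  191.7] yrange [-253. -248.]
24 169 [ 499.1 -249.8  183.6] yrange [-254. -247.]
32 132 [ 494.7 -249.3  175.8] yrange [-253. -247.]
40 110 [ 492.1 -249.   168.2] yrange [-252. -247.]
48 83 [ 490.6 -249.   159.7] yrange [-252. -247.]
56 77 [ 489.9 -248.6  152. ] yrange [-252. -246.]
64 63 [ 489.8 -248.9  143.4] yrange [-252. -246.]
72 937 [ 506.8 -250.6  133.1] yrange [-302. -203.]
80 450 [ 501.  -248.   128.9] yrange [-299. -206.]
88 555 [ 501.4 -248.   119.9] yrange [-297. -213.]
96 619 [ 504.9 -243.9  111.7] yrange [-296. -209.]
29.3 [ 0.5227 -0.252   0.1881] [-0.017  -0.653  -3.8731] [0.2139 0.5177 0.017 ] 0.004735820919781739
[190.3, 105.3, 323.1, 300.8] [[489.0, -299.0, 54.0], [550.0, -250.0, 110.0], [590.0, -206.0, 199.0]]
-290 1614 z [ 54. 133.] x [504. 583.]
-275 1178 z [ 54. 133.] x [497. 587.]
-260 2229 z [ 57. 207.] x [487. 590.]
-245 1621 z [ 55. 133.] x [492. 591.]
-230 1788 z [ 54. 133.] x [504. 588.]
-215 1050 z [ 85. 133.] x [516. 575.]
-185 11 z [-0. 17.] x [657. 669.]
clay 0.55 [255.6, 153.2, 288.7, 177.9] [ 0.5545 -0.2404  0.0775]
```

Call:
{"op": "drive_tool", "data": {
  "dp": [
    [0,0.6,0.3],
    [0,0.9,0.44],
    [0,0.9,0.44],
    [0,0.9,0.44],
    [0,0.7,0.34],
    [0,0.35,0.17],
    [0,0.15,0.07],
    [0,0,0],
    [0,0,0]
  ],
  "twist": [0,0,0,0,0,0,0,0,0]
}}

```text
time: 30.35
tcp_pos: [0.523, -0.2543, 0.1388]
orientation: [[0.1, 0.433, -0.896], [0.994, -0.078, 0.073], [-0.038, -0.898, -0.438]]
force: [-2.3, -0.8, 2.9]
width: 0.0045
```

Call:
{"op": "drive_tool", "data": {
  "dp": [
    [0,0,0],
    [0,0,0],
    [0,0.1,0.4],
    [0,0.1,0.4],
    [0,0.1,0.4],
    [0,0.1,0.4],
    [0,0,0]
  ],
  "twist": [0,0,0,0,0,0,0],
  "claw": -0.76
}}

```text
time: 31.05
tcp_pos: [0.5093, -0.2529, 0.1271]
orientation: [[0.1, 0.431, -0.897], [0.994, -0.077, 0.073], [-0.037, -0.899, -0.437]]
force: [0.1, 0.4, 0.2]
width: 0.0109
```

```bash
python3 st.py; python3 pl2.py
```

```text
31.05 [ 0.5093 -0.2529  0.1271] 
 [[ 0.0996  0.4314 -0.8966]
 [ 0.9943 -0.0769  0.0735]
 [-0.0372 -0.8989 -0.4366]] 
 [ -33.4829   10.6503  129.5853   33.1958   18.517  -147.9263] [0.0909 0.4116 0.2072] 0.010930727893924349
pail med [ 526. -253.   62.] [[488.0, -303.0, 4.0], [594.0, -207.0, 161.0]]
grip pt [ 504.1567 -252.0135  137.9278]
0 158 [ 507.  -252.7  145.1] yrange [-256. -250.]
8 173 [ 500.9 -252.3  138.2] yrange [-255. -250.]
16 155 [ 495.8 -252.   130.1] yrange [-255. -249.]
24 142 [ 492.6 -251.6  122. ] yrange [-262. -248.]
32 105 [ 490.2 -251.4  114.3] yrange [-254. -249.]
40 85 [ 489.3 -251.1  106.2] yrange [-254. -249.]
48 76 [ 488.9 -251.2   98. ] yrange [-254. -249.]
56 62 [ 488.9 -250.9   89.5] yrange [-254. -249.]
64 945 [ 503.5 -251.6   82.9] yrange [-300. -209.]
72 521 [ 497.6 -249.3   73.3] yrange [-285. -218.]
80 618 [ 501.1 -248.    65.6] yrange [-290. -215.]
88 373 [ 506.6 -246.6   60.3] yrange [-296. -213.]
96 246 [ 508.2 -238.5   49.8] yrange [-288. -216.]
```

```bash
python3 - <<'E'
from kin import *
np.set_printoptions(precision=4,suppress=True)
y=np.array([.4314,-.0769,-.8989]);q0=[-33.5,10.65,129.6,33.2,18.5]
S=np.array([.689,-.0545,.210]);v=np.array([-.2016,.9795,0]);c=np.array([.0368,.013,.0292])
q=q0
for n,t in (('lift',np.array([.5093,-.2529,.18])),('mid',np.array([.58,-.2,.22])),('A',S-.07*v+[0,0,.045]-c),('B1',S-.03*v+[0,0,.031]-c),('B2',S+[0,0,.031]-c),('C',S-c),('D',S-c-[0,0,.012]),('pin',np.array([.6629,-.0823,.2828])+[.004,0,0]),('pin0',np.array([.6707,-.1106,.22]))):
    q,e,yy=ik(t,y,q);print(n,t,q,e*1000,yy)
E
```

```text
lift [ 0.5093 -0.2529  0.18  ] [-33.49     4.8096 128.6271  24.8114  24.4831] [-0. -0. -0.] [ 0.4314 -0.0769 -0.8989]
mid [ 0.58 -0.2   0.22] [-23.8193   4.9232 123.1739  13.1462  27.1745] [-0.  0.  0.] [ 0.4314 -0.0769 -0.8989]
A [ 0.6663 -0.1361  0.2258] [-14.2199  10.5381 115.9164   3.8805  27.6692] [0. 0. 0.] [ 0.4314 -0.0769 -0.8989]
B1 [ 0.6582 -0.0969  0.2118] [-10.4413  10.3175 117.9487   0.337   25.746 ] [0. 0. 0.] [ 0.4314 -0.0769 -0.8989]
B2 [ 0.6522 -0.0675  0.2118] [ -7.4739   9.4658 118.9804  -2.6692  25.6133] [-0. -0.  0.] [ 0.4314 -0.0769 -0.8989]
C [ 0.6522 -0.0675  0.1808] [ -7.4739  12.1504 119.7439  -3.0583  22.1695] [0. 0. 0.] [ 0.4314 -0.0769 -0.8989]
D [ 0.6522 -0.0675  0.1688] [ -7.4739  13.2398 119.9878  -3.2443  20.8383] [0. 0. 0.] [ 0.4314 -0.0769 -0.8989]
pin [ 0.6669 -0.0823  0.2828] [ -8.7938   5.6564 114.7936  -1.0407  33.5718] [-0.  0. -0.] [ 0.4314 -0.0769 -0.8989]
pin0 [ 0.6707 -0.1106  0.22  ] [-11.5871  10.9613 116.1225   1.4312  26.9424] [ 0. -0.  0.] [ 0.4314 -0.0769 -0.8989]
```

Call:
{"op": "drive_tool", "data": {
  "dp": [
    [0,0,0],
    [0,0,0],
    [0,0,0],
    [0,0,0],
    [0,-0.3,-0.15],
    [0,-0.6,-0.3],
    [0,-0.9,-0.44],
    [0,-0.9,-0.44],
    [0,-0.9,-0.44],
    [0,-0.9,-0.44],
    [0,-0.5,-0.24],
    [0,0,0]
  ],
  "twist": [0,0,0,0,0,0,0,0,0,0,0,0],
  "claw": -1,
  "grip_force": 50
}}

```text
time: 32.35
tcp_pos: [0.5107, -0.2512, 0.1844]
orientation: [[0.099, 0.433, -0.896], [0.994, -0.078, 0.073], [-0.038, -0.898, -0.438]]
force: [0.2, 0.2, -3.8]
width: 0.0048
```

```bash
python3 st.py; python3 pl2.py
```

```text
32.35 [ 0.5107 -0.2512  0.1844] 
 [[ 0.0993  0.4332 -0.8958]
 [ 0.9943 -0.0779  0.0726]
 [-0.0384 -0.8979 -0.4385]] 
 [ -33.2114    4.3719  128.5515   24.2701   24.7494 -138.1472] [ 0.2443  0.2077 -3.8018] 0.004816435255730411
pail med [ 527. -250.  116.] [[487.0, -301.0, 60.0], [587.0, -204.0, 216.0]]
grip pt [ 505.5076 -250.2788  195.1579]
0 119 [ 507.8 -250.3  201.9] yrange [-260. -248.]
8 148 [ 501.4 -249.9  195.4] yrange [-260. -248.]
16 113 [ 496.1 -249.4  187.2] yrange [-260. -248.]
24 136 [ 492.9 -249.3  178.7] yrange [-254. -243.]
32 109 [ 490.3 -249.3  171.7] yrange [-253. -247.]
40 83 [ 489.1 -249.5  162.9] yrange [-252. -247.]
48 80 [ 488.7 -249.1  155.7] yrange [-252. -247.]
56 69 [ 488.5 -249.4  147.2] yrange [-252. -247.]
64 960 [ 503.5 -249.6  138.5] yrange [-299. -207.]
72 407 [ 496.9 -249.1  130.1] yrange [-282. -219.]
80 595 [ 500.8 -247.2  123.5] yrange [-288. -213.]
88 499 [ 504.4 -243.9  116.4] yrange [-294. -210.]
96 237 [ 506.7 -238.1  106.8] yrange [-286. -215.]
```

Call:
{"op": "drive_tool", "data": {
  "dp": [
    [0,0,0],
    [0,0,0],
    [0,0,0],
    [0,0,0],
    [0,0,0],
    [0,0,0],
    [0,0,0],
    [0,0,0],
    [0,0,0],
    [0,0,0]
  ],
  "twist": [-1,-2,-2.5,-2.8,-2.8,-2.8,-2.5,-2,-0.7,0]
}}

```text
time: 33.45
tcp_pos: [0.5102, -0.251, 0.183]
orientation: [[-0.2, 0.432, -0.88], [0.964, -0.077, -0.256], [-0.178, -0.899, -0.401]]
force: [-0.3, -0.6, -3.2]
width: 0.0049
```

Call:
{"op": "drive_tool", "data": {
  "dp": [
    [0.21,0.06,-0.55],
    [0.43,0.13,-1.11],
    [0.64,0.19,-1.66],
    [0.86,0.26,-2.21],
    [0.93,0.28,-2.39],
    [0.93,0.28,-2.39],
    [0.93,0.28,-2.39],
    [0.86,0.26,-2.21],
    [0.64,0.19,-1.66],
    [0.43,0.13,-1.11],
    [0.21,0.06,-0.55],
    [0.07,0.02,-0.18]
  ],
  "twist": [0,0,0,0,0,0,0,0,0,0,0,0]
}}

```text
time: 34.65
tcp_pos: [0.6676, -0.1362, 0.2251]
orientation: [[-0.2, 0.432, -0.879], [0.963, -0.077, -0.257], [-0.179, -0.899, -0.401]]
force: [-0.7, 0.9, -2.6]
width: 0.0047
```

Call:
{"op": "drive_tool", "data": {
  "dp": [
    [0,0,0],
    [0,0,0]
  ],
  "twist": [0,0]
}}

```text
time: 34.85
tcp_pos: [0.6668, -0.1369, 0.2249]
orientation: [[-0.199, 0.432, -0.88], [0.964, -0.077, -0.256], [-0.179, -0.899, -0.401]]
force: [0.7, 0.4, -3.3]
width: 0.0049
```

```bash
python3 st.py .668 -.1367 .2266; python3 - <<'E'
from h import *
ci=camera_info('wrist');im,d=save('wrist','w8.png',scale=1.5)
np.savez('/tmp/w8',im=im,d=d,T=ci['cam_to_world'])
im,d=capture('side');np.savez('/tmp/s8',im=im,d=d)
a=cv2.resize(im[90:290,200:400,::-1],(576,576),interpolation=cv2.INTER_CUBIC);b=cv2.imread('pics/w8.png')[130:400,200:600]
b=cv2.resize(b,(224,151));a[:151,352:]=b;cv2.imwrite('pics/m8.png',a)
E
```

```text
34.85 [ 0.6668 -0.1369  0.2249] 
 [[-0.199   0.4317 -0.8798]
 [ 0.9636 -0.0773 -0.2559]
 [-0.1785 -0.8987 -0.4006]] 
 [ -14.2814   10.6685  115.883     3.9133   27.5478 -121.2002] [ 0.704   0.3684 -3.3306] 0.0049462533663208125
tool cm to target [-0.0291 -0.1008 -0.1754]
```

```bash
python3 - <<'E'
from h import *
z=np.load('/tmp/s8.npz');P=cloud('side',z['d'])*1000
u=np.array([.979,.203]);v=np.array([-.203,.979]);S=np.array([689,-54.5])
L=np.stack([(P[...,:2]-S)@u,(P[...,:2]-S)@v,P[...,2]-210],-1)
for n,b in (('bail region',(-20,50,-100,-45,0,60)),('latch/hook',(-40,25,-45,35,-15,95))):
    k=np.all([(L[...,i]>b[2*i])&(L[...,i]<b[2*i+1]) for i in range(3)],0)
    p=L[k];p=p[np.argsort(p[:,2])];print(n,len(p));print(p[::max(1,len(p)//45)].round().astype(int).tolist())
z=np.load('/tmp/w8.npz');d=z['d'];T=z['T'];K=np.array(camera_info('wrist')['mtx']);vv,uu=np.mgrid[:384,:512]
P=(np.stack([(uu-K[0,2])/K[0,0]*d,(vv-K[1,2])/K[1,1]*d,d],-1)@T[:3,:3].T+T[:3,3])*1000
L=np.stack([(P[...,:2]-S)@u,(P[...,:2]-S)@v,P[...,2]-210],-1)
k=(L[...,2]<40)&(L[...,2]>-60)&(L[...,0]<-15)&(L[...,0]>-70)&(L[...,1]>-110)&(L[...,1]<-30)&(vv<262)
p=L[k];p=p[np.argsort(p[:,2])];print(len(p));print(p[::max(1,len(p)//30)].round().astype(int).tolist())
k=(L[...,2]<100)&(L[...,2]>-10)&(L[...,0]<15)&(L[...,0]>-45)&(L[...,1]>-45)&(L[...,1]<30)&(vv<262)
p=L[k];p=p[np.argsort(p[:,2])];print(len(p));print(p[::max(1,len(p)//40)].round().astype(int).tolist())
E
```

```text
bail region 30
[[49, -73, 3], [49, -72, 9], [46, -72, 20], [43, -69, 26], [40, -72, 28], [38, -69, 33], [35, -67, 34], [32, -69, 34], [34, -72, 35], [28, -68, 37], [30, -66, 38], [17, -70, 39], [22, -69, 40], [24, -67, 41], [14, -68, 42], [21, -65, 42], [-6, -70, 43], [4, -69, 43], [17, -68, 45], [-2, -70, 45], [3, -65, 45], [10, -67, 45], [-4, -68, 45], [8, -65, 46], [5, -67, 46], [-10, -69, 46], [14, -67, 47], [-1, -68, 48], [6, -70, 48], [-4, -67, 49]]
latch/hook 98
[[4, -24, 26], [12, 22, 28], [12, 23, 33], [0, 23, 34], [2, 16, 34], [0, 20, 37], [2, 17, 40], [0, 11, 42], [-8, 8, 44], [-6, 1, 45], [0, 7, 47], [-6, -3, 50], [0, 8, 53], [-6, 2, 57], [-7, -2, 62], [-1, -5, 64], [-6, -10, 65], [-5, -4, 68], [7, -5, 69], [-2, 3, 69], [0, 1, 70], [-1, -4, 70], [-1, 5, 71], [1, -2, 71], [8, -4, 72], [3, 0, 74], [3, -12, 77], [10, -14, 77], [0, -24, 78], [3, -4, 78], [-6, -25, 79], [-22, -20, 79], [11, -22, 80], [-18, -16, 80], [-11, -17, 81], [-16, -22, 81], [-7, -22, 81], [-21, -23, 82], [3, -16, 82], [-26, -24, 82], [-16, -18, 83], [-5, -24, 83], [-19, -21, 83], [-3, -17, 84], [8, -28,
[... 193 characters left out ...]
6, -76, -43], [-38, -47, -41], [-55, -88, -39], [-50, -100, -36], [-54, -80, -35], [-44, -50, -34], [-53, -64, -32], [-46, -54, -31], [-62, -82, -29], [-54, -94, -28], [-61, -84, -22], [-61, -81, -8], [-59, -78, 3], [-54, -74, 11], [-56, -71, 15], [-57, -79, 18], [-50, -74, 21], [-48, -77, 24], [-47, -73, 27], [-45, -76, 29], [-43, -74, 31], [-65, -81, 34], [-68, -62, 36], [-67, -69, 39]]
22
[[-1, 2, -7], [-1, -2, -6], [-1, 1, -6], [-2, -1, -6], [-1, -4, -6], [-2, -2, -6], [-1, 1, -6], [-2, -3, -6], [-1, -6, -6], [-1, -2, -5], [-2, -7, -5], [-2, -5, -5], [-2, -5, -5], [-2, -1, -5], [-1, -7, -5], [-2, -1, -5], [-2, -2, -5], [-1, -6, -5], [-2, -3, -5], [-2, -4, -4], [-2, -6, -4], [-3, -5, -4]]
```

Call:
{"op": "drive_tool", "data": {
  "dp": [
    [0.4,0.06,0.03],
    [0.7,0.1,0.05],
    [0.7,0.1,0.05],
    [0.7,0.1,0.05],
    [0.6,0.04,0.02],
    [0.6,-0.08,-0.04],
    [0.6,-0.08,-0.04],
    [0.6,-0.08,-0.04],
    [0.4,-0.05,-0.02],
    [0.2,-0.03,-0.01],
    [0,0,0],
    [0,0,0]
  ],
  "twist": [0,0,0,0,0,0,0,0,0,0,0,0]
}}

```text
time: 36.15
tcp_pos: [0.6563, -0.084, 0.2145]
orientation: [[-0.199, 0.432, -0.879], [0.963, -0.077, -0.256], [-0.179, -0.898, -0.401]]
force: [0.9, -1.2, -3.2]
width: 0.0052
```

```bash
cat > lk.py <<'E'
from h import *
o=get_obs();print(o['time'],np.array(o['tcp_pos']),np.array(o['force']),o['width'])
im,d=capture('side');np.savez('/tmp/s9',im=im,d=d)
P=cloud('side',d)*1000
u=np.array([.979,.203]);v=np.array([-.203,.979]);S=np.array([689,-54.5])
L=np.stack([(P[...,:2]-S)@u,(P[...,:2]-S)@v,P[...,2]-210],-1)
vv,uu=np.mgrid[:384,:512]
k=(L[...,0]>-60)&(L[...,0]<62)&(L[...,1]>-60)&(L[...,1]<40)&(L[...,2]>-80)&(L[...,2]<95)
p=L[k].round().astype(int);p=p[np.argsort(p[:,2])]
print('far bail',p[(p[:,0]>16)&(p[:,1]>-45)].tolist()[::2]);print('mid',p[(p[:,0]<=16)&(p[:,0]>-12)&(p[:,2]>-20)].tolist()[::3])
E
python3 lk.py
```

```text
36.15 [ 0.6563 -0.084   0.2145] [ 0.9273 -1.227  -3.2208] 0.005182496079064502
far bail [[35, -41, -79], [40, -36, -76], [36, -43, -68], [38, -44, -62], [42, -22, -61], [42, -12, -60], [59, -23, -59], [40, -38, -58], [44, -28, -56], [42, -21, -56], [38, -43, -55], [42, -11, -55], [40, -41, -53], [43, -19, -52], [42, -34, -52], [33, 5, -51], [45, -17, -50], [47, -29, -50], [42, -15, -49], [44, -8, -48], [32, 9, -48], [39, -3, -47], [47, -5, -47], [37, 4, -47], [41, -6, -47], [43, -13, -46], [48, -23, -45], [48, -13, -44], [47, -28, -44], [50, -26, -44], [42, -4, -43], [47, -19, -43], [43, -41, -42], [41, -39, -42], [40, -44, -41], [44, -44, -40], [52, -22, -36], [52, -22, -30], [53, -20, -27], [52, -20, -19], [53, -18, -15], [48, -20, 1], [45, -17, 7], [44, -17, 14], [29, -16, 25], [34, -16, 26], [30, -15, 28], [19, -12, 31], [23, -12, 33]]
mid [[4, -8, 3], [0, -19, 17], [0, -23, 23], [-1, 27, 30], [3, 27, 31], [15, 21, 32], [15, -15, 33], [10, -11, 35], [-3, -15, 36], [1, -15, 37], [-1, -13, 38], [-6, 10, 38], [-1, 14, 39], [-7, 4, 41], [-6, 10, 45], [-7, 4, 47], [-7, 1, 52], [-7, 5, 53], [-7, -7, 61], [-3, -2, 64], [-7, -6, 68], [-5, 1, 69], [-1, 5, 71], [-3, 2, 71], [-4, -3, 72], [9, -11, 74], [3, -12, 76], [1, -2, 77], [11, -26, 79], [-6, -21, 80], [-11, -22, 81], [-2, -26, 82], [2, -25, 82], [-2, -21, 82], [-5, -20, 84], [0, 3, 84], [-11, -21, 85], [-3, -21, 90]]
```

Call:
{"op": "drive_tool", "data": {
  "dp": [
    [0.3,0.27,0.12],
    [0.45,0.4,0.18],
    [0.45,0.4,0.18],
    [0.16,0.44,0.2],
    [0.16,0.44,0.2],
    [0.16,0.44,0.2],
    [0.16,0.44,0.2],
    [0,0,0]
  ],
  "twist": [0,0,0,0,0,0,0,0]
}}

```text
time: 37.0
tcp_pos: [0.6533, -0.0716, 0.1798]
orientation: [[-0.2, 0.431, -0.88], [0.964, -0.077, -0.256], [-0.178, -0.899, -0.4]]
force: [-0.2, 0.7, -1.8]
width: 0.0046
```

```bash
python3 lk.py
```

```text
37.0 [ 0.6533 -0.0716  0.1798] [-0.2359  0.7004 -1.7823] 0.0046343187652316325
far bail [[40, -7, -80], [44, -17, -79], [35, -41, -79], [44, -28, -78], [41, -35, -78], [40, -31, -77], [32, -44, -77], [46, -15, -76], [45, -31, -76], [36, -44, -75], [51, -10, -75], [55, -11, -72], [52, -7, -66], [52, -7, -58], [56, -6, -50], [56, -5, -44], [49, -6, -35], [45, -4, -25], [39, -4, -18], [34, 1, -12], [35, -2, -9], [25, -1, -5], [22, -4, -3]]
mid [[1, 16, -5], [-1, -14, -4], [-1, -9, -2], [1, -12, -1], [6, -2, 0], [3, -5, 1], [0, -17, 1], [3, 14, 3], [-8, -2, 4], [0, -21, 7], [-2, 19, 8], [0, -19, 17], [-1, -24, 19], [11, 25, 24], [-10, 18, 26], [-8, 20, 28], [-3, 25, 28], [11, 21, 30], [-8, 16, 33], [-6, 18, 35], [-6, 14, 40], [-5, 1, 42], [-6, 5, 45], [4, 11, 45], [-6, 6, 51], [-4, 0, 55], [-4, 0, 62], [-5, -5, 64], [-6, -10, 65], [-1, -1, 66], [8, -4, 66], [0, 1, 69], [-3, -11, 70], [4, -4, 71], [10, -10, 72], [0, 2, 74], [-9, -24, 75], [11, -23, 75], [-5, -20, 77], [1, -2, 77], [2, -22, 78], [-1, -20, 79], [5, -18, 81], [-4, -19, 82], [2, -4, 86], [-2, 2, 88]]
```

Call:
{"op": "drive_tool", "data": {
  "dp": [
    [0.05,0.27,0.12],
    [0.05,0.27,0.12],
    [0.05,0.27,0.12],
    [0.04,0.18,0.08],
    [0,0,0],
    [0,0,0]
  ],
  "twist": [0,0,0,0,0,0]
}}

```text
time: 37.65
tcp_pos: [0.6539, -0.0717, 0.1699]
orientation: [[-0.199, 0.433, -0.879], [0.963, -0.077, -0.256], [-0.179, -0.898, -0.402]]
force: [1.6, 0.0, 1.1]
width: 0.0047
```

```bash
python3 lk.py; python3 st.py
```

```text
37.65 [ 0.6539 -0.0717  0.1699] [1.5758 0.008  1.0834] 0.004664599406331749
far bail [[55, -12, -78], [56, -10, -75], [56, -9, -68], [56, -8, -61], [52, -7, -58], [50, -6, -44], [44, -6, -36], [44, -1, -28], [39, 0, -22], [31, -2, -17], [27, -1, -15]]
mid [[1, 5, -19], [0, 9, -15], [-1, 13, -13], [-7, -2, -12], [0, 15, -10], [2, -12, -9], [-6, -1, -8], [6, -2, -7], [6, 16, -5], [2, 17, -1], [0, -21, 5], [4, -26, 8], [0, -25, 11], [-10, 21, 15], [4, 26, 18], [-4, 23, 19], [5, 23, 20], [-8, 15, 21], [-1, 17, 23], [5, 19, 26], [0, 15, 31], [2, 12, 33], [-7, -2, 36], [-6, 0, 39], [1, 8, 46], [-3, 4, 49], [-8, -5, 54], [-1, -6, 55], [3, -7, 56], [3, 7, 57], [0, 4, 59], [-6, -11, 60], [1, -4, 62], [6, -25, 65], [8, -13, 65], [10, -16, 66], [7, -19, 67], [9, -25, 68], [6, -24, 69], [-10, -23, 69], [-1, -4, 70], [4, -4, 70], [-2, 0, 72], [4, -3, 76], [-1, -3, 81], [1, -5, 88]]
37.7 [ 0.6539 -0.0717  0.1699] 
 [[-0.1993  0.4328 -0.8792]
 [ 0.9635 -0.0773 -0.2564]
 [-0.179  -0.8982 -0.4016]] 
 [  -7.8874   13.3043  119.7854   -2.7677   20.8664 -109.4202] [2.4697 0.0464 1.5041] 0.00515441283981212
```

Call:
{"op": "drive_tool", "data": {
  "dp": [
    [0,0,0],
    [0,0,0],
    [0,0,0],
    [0,-0.5,0.1],
    [0,-1,0.2],
    [0,-2,0.4],
    [0,-3,0.6],
    [0,-3,0.6],
    [0,0,0]
  ],
  "twist": [0,0,0,0,0,0,0,0,0],
  "claw": -0.4
}}

```text
time: 38.6
tcp_pos: [0.5953, -0.0693, 0.2511]
orientation: [[-0.199, 0.436, -0.878], [0.963, -0.078, -0.257], [-0.18, -0.897, -0.405]]
force: [1.5, 0.0, 0.2]
width: 0.0273
```

```bash
python3 st.py; python3 lk.py; python3 - <<'E'
from h import *
z=np.load('/tmp/s9.npz');ci=camera_info('wrist');im,d=save('wrist','w9.png',scale=1.5);np.savez('/tmp/w9',im=im,d=d,T=ci['cam_to_world'])
a=cv2.resize(z['im'][120:280,220:380,::-1],(400,400),interpolation=cv2.INTER_CUBIC);b=cv2.resize(im[100:300,130:384,::-1],(400,315))
c=np.zeros((400,800,3),np.uint8);c[:,:400]=a;c[:315,400:]=b;cv2.imwrite('pics/m9.png',c)
P=cloud('wrist',d)
for t in ('latch_pin','latch','pail','clay_piece'):
    for r in silhouettes('wrist',t)[:2]:
        m=r['pixels'];print(t,round(r['confidence'],2),r['extent'],m.sum(),np.nanmedian(P[m],0))
k=(P[...,2]>.24)&(P[...,2]<.31)&(P[...,0]>.63)&(P[...,0]<.7)&(P[...,1]>-.12)&(P[...,1]<-.05)
v,u=np.nonzero(k);q=P[k]*1000
for r in sorted(set(v))[::2]:
    s=v==r;print(r,[(int(a),*b) for a,b in zip(u[s][::3],q[s][::3].round().astype(int).tolist())])
E
```

```text
38.6 [ 0.5953 -0.0693  0.2511] 
 [[-0.1986  0.436  -0.8778]
 [ 0.9634 -0.0778 -0.2567]
 [-0.1802 -0.8966 -0.4046]] 
 [  -8.5538    0.6473  123.928    -1.4271   29.1516 -111.3596] [1.511  0.0384 0.2238] 0.027314600510167965
38.6 [ 0.5953 -0.0693  0.2511] [1.511  0.0384 0.2238] 0.027314600510167965
far bail [[47, -14, -80], [47, -24, -80], [53, -4, -79], [33, -43, -79], [50, -7, -79], [35, -41, -78], [56, -5, -74], [55, -5, -66], [54, -3, -52], [51, -4, -32], [47, -1, -24], [43, 0, -21], [32, -1, -13], [26, -2, -12], [21, -1, -7]]
mid [[0, -4, -12], [-1, -10, -9], [2, 17, -7], [4, 14, -6], [-4, 1, -6], [-1, -14, -4], [-8, -2, -3], [-3, -2, -2], [0, -17, 1], [3, 14, 1], [-2, -22, 10], [5, -24, 12], [3, -21, 16], [-2, 25, 20], [-11, 16, 22], [-6, 26, 23], [-9, 19, 24], [5, 24, 26], [10, 19, 27], [-7, 7, 31], [-2, 17, 32], [2, 16, 34], [0, 10, 37], [-6, 9, 39], [-8, 3, 44], [-8, -5, 48], [-8, -5, 54], [1, -5, 56], [11, -7, 59], [6, -7, 60], [2, 6, 61], [-1, -1, 61], [0, -9, 64], [-1, 0, 65], [1, -12, 66], [-6, -14, 69], [8, -26, 69], [4, -4, 70], [-11, -23, 70], [-4, -16, 72], [0, -3, 73]
[... 1968 characters left out ...]
9), (241, 683, -57, 258), (244, 686, -54, 255), (247, 688, -52, 254)]
317 [(221, 684, -72, 263), (224, 683, -69, 262), (227, 683, -67, 262), (230, 682, -65, 262), (233, 681, -63, 262), (236, 683, -60, 260), (239, 683, -58, 259), (242, 689, -55, 256), (245, 689, -53, 255)]
319 [(220, 685, -72, 264), (223, 684, -70, 264), (226, 683, -68, 264), (229, 683, -65, 263), (232, 682, -63, 263), (235, 683, -61, 262), (238, 684, -58, 261), (241, 685, -56, 260), (244, 690, -53, 257), (247, 697, -50, 252)]
321 [(213, 662, -77, 277), (223, 684, -69, 265), (226, 685, -67, 264), (229, 683, -65, 265), (232, 682, -63, 265), (235, 685, -60, 263), (238, 684, -58, 262), (241, 684, -56, 262), (244, 685, -53, 261)]
```

View pics/m9.png

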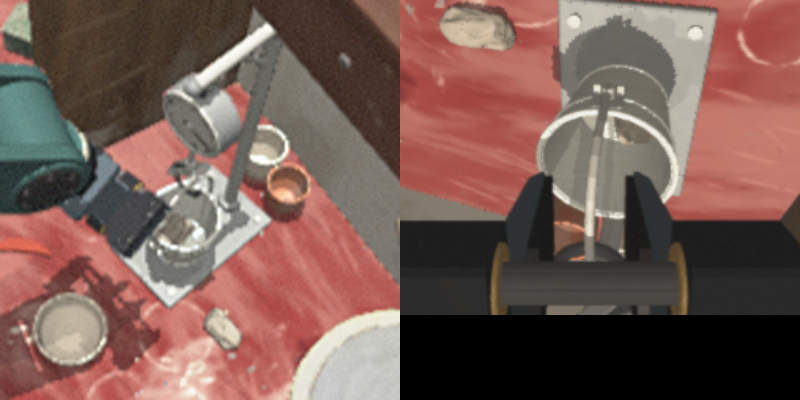

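Call:
{"op": "drive_tool", "data": {
  "dp": [
    [-0.95,-2.98,-2.15],
    [-0.95,-2.98,-2.15],
    [-0.95,-2.98,-2.15],
    [0,1.5,0],
    [0,2,0],
    [0,2,0],
    [0,0,0]
  ],
  "twist": [0,0,0,0,0,0,0],
  "claw": -0.2
}}

```text
time: 39.6
tcp_pos: [0.6427, -0.0774, 0.3053]
orientation: [[-0.2, 0.427, -0.882], [0.964, -0.077, -0.256], [-0.177, -0.901, -0.397]]
force: [0.0, 0.7, 0.0]
width: 0.0367
```

```bash
python3 tg.py .6572 -.080 .2835 .012; python3 - <<'E'
from h import *
ci=camera_info('wrist');im,d=save('wrist','w10.png',scale=1.5)
P=cloud('wrist',d)
for t in ('latch_pin','latch'):
    for r in silhouettes('wrist',t)[:2]:
        m=r['pixels'];print(t,round(r['confidence'],2),r['extent'],m.sum(),np.nanmedian(P[m],0))
k=(P[...,2]>.255)&(P[...,2]<.31)&(P[...,0]>.64)&(P[...,0]<.7)&(P[...,1]>-.10)&(P[...,1]<-.06)
v,u=np.nonzero(k);q=P[k]*1000
for r in sorted(set(v))[::2]:
    s=v==r;print(r,[(int(a),*b) for a,b in zip(u[s][::3],q[s][::3].round().astype(int).tolist())])
E
```

```text
39.6 [ 0.6427 -0.0774  0.3053] 
 [[-0.2003  0.4275 -0.8816]
 [ 0.9636 -0.0765 -0.2561]
 [-0.1769 -0.9008 -0.3966]] [  -8.6602    1.7989  116.3365   -1.0979   36.1382 -111.8139] [0.0054 0.7247 0.0114] 0.036742062457590104 
TCP target [ 0.6623 -0.0809  0.2727] tool cm [-0.1581  3.8009 -0.3522]
latch_pin 0.85 [238.3, 205.6, 308.3, 262.6] 1264 [ 0.6827 -0.0719  0.2789]
latch 0.77 [233.7, 204.3, 309.1, 261.2] 1196 [ 0.6829 -0.0729  0.2796]
latch 0.65 [233.7, 186.6, 308.9, 266.4] 2245 [ 0.6855 -0.0642  0.2722]
216 [(241, 662, -86, 276), (244, 662, -84, 275)]
218 [(237, 663, -88, 278), (240, 663, -86, 277), (243, 662, -84, 278), (246, 662, -82, 277), (249, 662, -80, 276)]
220 [(236, 663, -89, 280), (239, 663, -87, 279), (242, 662, -84, 279), (245, 662, -82, 279), (248, 662, -80, 278), (251, 661, -78, 278)]
222 [(235, 663, -89, 282), (238, 663, -87, 282), (241, 662, -85, 282), (244, 662, -83, 281), (247, 661, -80, 281), (250, 661, -78, 280), (267, 682, -64, 256)]
224 [(235, 664, -88, 284), (238, 663, -86, 284), (241, 662, -84, 284), (244, 662, -82, 283), (247, 661, -80, 283), (250, 661, -78,
[... 2860 characters left out ...]
281), (254, 694, -69, 279), (257, 697, -66, 275), (260, 699, -63, 273)]
252 [(236, 698, -82, 282), (239, 694, -80, 284), (242, 689, -78, 287), (245, 689, -75, 286), (248, 692, -73, 284), (251, 693, -71, 282), (254, 696, -68, 279), (257, 699, -65, 275)]
254 [(237, 698, -81, 283), (240, 695, -79, 285), (243, 692, -77, 286), (246, 693, -74, 285), (250, 696, -71, 282), (253, 698, -68, 279), (264, 690, -61, 282)]
256 [(239, 699, -79, 284), (242, 695, -77, 287), (245, 696, -74, 285), (248, 696, -72, 284), (251, 700, -69, 280)]
258 [(240, 697, -78, 287), (243, 697, -76, 287), (246, 698, -73, 285)]
260 [(241, 700, -77, 287), (244, 699, -74, 286)]
262 [(263, 690, -60, 290)]
264 [(263, 689, -60, 292)]
```

Call:
{"op": "drive_tool", "data": {
  "dp": [
    [-0.2,1.4,-0.2],
    [-0.15,1.5,-0.2],
    [-0.12,1.37,-0.1],
    [0,0,0]
  ],
  "twist": [0,0,0,0]
}}

```text
time: 40.15
tcp_pos: [0.667, -0.0842, 0.271]
orientation: [[-0.2, 0.429, -0.881], [0.964, -0.077, -0.256], [-0.178, -0.9, -0.398]]
force: [-0.0, 0.4, 0.2]
width: 0.0367
```

```bash
python3 tg.py .6612 -.083 .2805 .012
```

```text
40.15 [ 0.667  -0.0842  0.271 ] 
 [[-0.1998  0.4294 -0.8808]
 [ 0.9636 -0.0769 -0.2561]
 [-0.1777 -0.8999 -0.3984]] [  -8.9738    6.5339  115.1549   -0.9613   32.4585 -112.1649] [-0.0107  0.4163  0.2227] 0.036655701396722945 
TCP target [ 0.6664 -0.0839  0.2697] tool cm [0.0633 0.0869 0.1054]
```

Call:
{"op": "drive_tool", "data": {
  "dp": [
    [0.05,0.1,0.1],
    [0,0,0],
    [0,0,0],
    [0,0,0],
    [0,0,0]
  ],
  "twist": [0,0,0,0,0],
  "claw": -1,
  "grip_force": 10
}}

```text
time: 40.65
tcp_pos: [0.6666, -0.0839, 0.2726]
orientation: [[-0.199, 0.433, -0.879], [0.963, -0.077, -0.256], [-0.179, -0.898, -0.401]]
force: [-0.1, -1.4, -0.1]
width: 0.0114
```

Call:
{"op": "drive_tool", "data": {
  "dp": [
    [-0.41,0.47,0.21],
    [-0.36,0.51,0.22],
    [-0.3,0.54,0.24],
    [-0.24,0.56,0.25],
    [-0.18,0.58,0.26]
  ],
  "twist": [0,0,0,0,0]
}}

```text
time: 41.15
tcp_pos: [0.6706, -0.1036, 0.2455]
orientation: [[-0.199, 0.432, -0.88], [0.964, -0.077, -0.256], [-0.178, -0.899, -0.401]]
force: [-0.5, 4.5, 0.0]
width: 0.0114
```

Call:
{"op": "drive_tool", "data": {
  "dp": [
    [-0.08,0.6,0.26],
    [-0.02,0.6,0.26],
    [0.04,0.6,0.26],
    [0.1,0.6,0.26],
    [0,0,0]
  ],
  "twist": [0,0,0,0,0]
}}

```text
time: 41.65
tcp_pos: [0.6714, -0.1071, 0.2191]
orientation: [[-0.2, 0.431, -0.88], [0.964, -0.077, -0.256], [-0.178, -0.899, -0.4]]
force: [-3.2, 6.4, 3.0]
width: 0.0114
```

```bash
python3 lk.py | head -1; python3 - <<'E'
from h import *
z=np.load('/tmp/s9.npz');P=cloud('side',z['d'])*1000
u=np.array([.979,.203]);v=np.array([-.203,.979]);S=np.array([689,-54.5])
L=np.stack([(P[...,:2]-S)@u,(P[...,:2]-S)@v,P[...,2]-210],-1)
k=(L[...,0]>-12)&(L[...,0]<20)&(L[...,1]>-65)&(L[...,1]<30)&(L[...,2]>-25)&(L[...,2]<60)
p=L[k].round().astype(int);p=p[np.argsort(p[:,1])];print(p.tolist()[::2])
E
```

```text
41.65 [ 0.6714 -0.1071  0.2191] [-3.1662  6.3738  2.989 ] 0.011365697307632002
[[2, -8, 54], [3, -6, 56], [6, -3, 55], [-1, -2, 55], [10, 0, 52], [2, 5, 55], [12, 25, 16]]
```

Call:
{"op": "drive_tool", "data": {
  "dp": [
    [0.07,0.36,0.16],
    [0,0,0]
  ],
  "twist": [0,0]
}}

```text
time: 41.9
tcp_pos: [0.6715, -0.1071, 0.2157]
orientation: [[-0.2, 0.431, -0.88], [0.964, -0.077, -0.256], [-0.178, -0.899, -0.4]]
force: [-4.0, 7.5, 3.6]
width: 0.0114
```

Call:
{"op": "drive_tool", "data": {
  "dp": [
    [-0.05,-0.25,-0.1],
    [0,0,0],
    [0,0,0],
    [0,0,0],
    [0,-0.5,0.1],
    [0,-2,0.3],
    [0,-4,0.5],
    [0,-4,0.5],
    [0,-4,0.5],
    [0,0,0]
  ],
  "twist": [0,0,0,0,0,0,0,0,0,0],
  "claw": -0.4
}}

```text
time: 42.9
tcp_pos: [0.5922, -0.1014, 0.3475]
orientation: [[-0.198, 0.438, -0.877], [0.963, -0.079, -0.257], [-0.182, -0.895, -0.407]]
force: [0.6, 0.1, -0.2]
width: 0.0278
```

```bash
python3 lk.py; python3 - <<'E'
from h import *
ci=camera_info('wrist');im,d=save('wrist','w11.png',scale=1);np.savez('/tmp/w11',im=im,d=d,T=ci['cam_to_world'])
z=np.load('/tmp/s9.npz')
a=cv2.resize(z['im'][120:280,220:380,::-1],(384,384),interpolation=cv2.INTER_CUBIC)
c=np.zeros((384,800,3),np.uint8);c[:,:384]=a;b=cv2.resize(im[150:330,150:345,::-1],(416,384),interpolation=cv2.INTER_CUBIC);c[:,384:]=b;cv2.imwrite('pics/m11.png',c)
P=cloud('wrist',d)*1000
u=np.array([.979,.203]);v=np.array([-.203,.979]);S=np.array([689,-54.5])
L=np.stack([(P[...,:2]-S)@u,(P[...,:2]-S)@v,P[...,2]-210],-1)
for t in ('latch_pin','latch','clay_piece','pail'):
    for r in silhouettes('wrist',t)[:1]:
        m=r['pixels'];q=L[m];q=q[np.isfinite(q[:,0])];print(t,round(r['confidence'],2),r['extent'],m.sum(),np.percentile(q,[3,50,97],axis=0).round().tolist())
E
```

```text
42.9 [ 0.5922 -0.1014  0.3475] [ 0.58    0.0746 -0.1572] 0.02781373632411146
far bail [[47, -24, -80], [51, 9, -78], [41, -35, -78], [40, -41, -77], [44, 12, -75], [59, -5, -62], [60, -3, -59], [59, -3, -50], [56, 0, -37], [46, -3, -27], [41, -2, -22], [39, 1, -18], [29, 1, -13], [29, -4, -12], [17, 0, -2]]
mid [[0, -13, -4], [15, -3, -3], [5, 16, 3], [11, 14, 13], [11, -13, 16], [10, -23, 17], [-2, -17, 17], [-4, -50, 18], [14, -32, 18], [-6, -20, 19], [6, 14, 19], [10, -49, 20], [-7, 25, 20], [-2, -30, 20], [0, -37, 21], [2, -43, 21], [-2, -35, 21], [0, -41, 21], [0, 27, 21], [9, -1, 21], [0, -32, 22], [11, -3, 22], [2, -48, 22], [2, -39, 22], [-6, -38, 23], [14, 23, 23], [-1, 22, 23], [4, -32, 23], [-8, -35, 23], [1, 15, 23], [11, 20, 24], [4, -37, 24], [-4, 19, 24], [-5, -14, 24], [1, -35, 25], [5, 24, 26], [0, 18, 28], [2, 13, 38], [0, 2, 42], [-3, -4, 53], [2, 7, 59], [-2, -6, 61], [-5, 0, 63], [-1, -5, 65], [-1, -4, 77], [-2, 0, 79], [1, 3, 84]]
latch_pin 0.97 [246.6, 189.7, 316.0, 234.2] 889 [[-33.0, -53.0, -179.0], [-8.0, -35.0, 19.0], [205.0, 22.0, 22.0]]
latch 0.71 [244.3, 185.2, 318.1, 232.4] 874 [[-33.0, -64.0, -182.0], [-8.0, -36.0, 19.0], [199.0, 18.0, 21.0]]
clay_piece 0.62 [296.3, 140.0, 314.4, 158.6] 317 [[-13.0, -4.0, -146.0], [4.0, 6.0, -140.0], [22.0, 20.0, -136.0]]
pail 0.76 [255.9, 114.1, 330.3, 209.6] 4428 [[-56.0, -53.0, -162.0], [14.0, -9.0, -107.0], [46.0, 37.0, -13.0]]
```

View pics/m11.png

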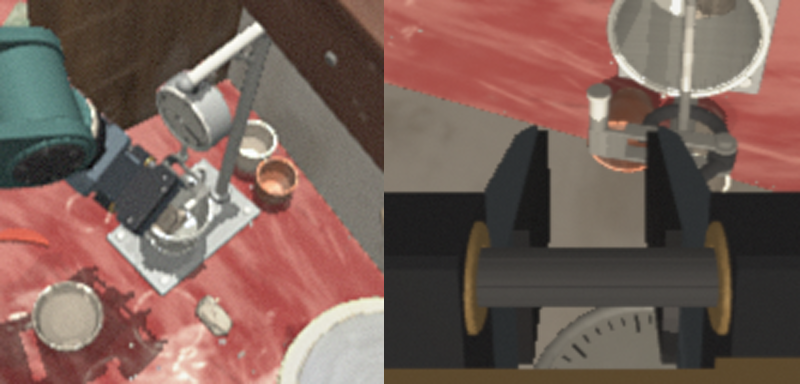

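Call:
{"op": "drive_tool", "data": {
  "dp": [
    [0,-2,2],
    [0,-2,2],
    [0,0,0],
    [0,0,0],
    [0,0,0],
    [0,0,0],
    [0,0,0],
    [0,0,0],
    [0,0,0],
    [0,0,0],
    [0,0,0],
    [0,0,0]
  ],
  "twist": [0,0,0,0,0,0,0,0,0,0,0,0]
}}

```text
time: 44.4
tcp_pos: [0.5399, -0.1084, 0.3618]
orientation: [[-0.199, 0.432, -0.879], [0.963, -0.077, -0.256], [-0.179, -0.898, -0.401]]
force: [0.0, 0.5, -0.3]
width: 0.0275
```

Call:
{"op": "drive_tool", "data": {
  "dp": [
    [0,0,0],
    [0,0,0],
    [0,0,0],
    [0,0,0],
    [0,0,0],
    [0,0,0],
    [0,0,0],
    [0,0,0],
    [0,0,0],
    [0,0,0],
    [0,0,0],
    [0,0,0]
  ],
  "twist": [0,0,0,0,0,0,0,0,0,0,0,0]
}}

```text
time: 45.6
tcp_pos: [0.5399, -0.1083, 0.3618]
orientation: [[-0.199, 0.432, -0.879], [0.963, -0.077, -0.256], [-0.179, -0.899, -0.401]]
force: [0.5, -0.5, 0.1]
width: 0.0275
```

```bash
python3 - <<'E'
from h import *
K=np.array(camera_info('wrist')['mtx']);vv,uu=np.mgrid[:384,:512]
ux=np.array([.979,.203]);vx=np.array([-.203,.979]);S=np.array([689,-54.5])
def loc(d,T):
    P=(np.stack([(uu-K[0,2])/K[0,0]*d,(vv-K[1,2])/K[1,1]*d,d],-1)@T[:3,:3].T+T[:3,3])*1000
    return np.stack([(P[...,:2]-S)@ux,(P[...,:2]-S)@vx,P[...,2]-210],-1)
def ridge(L,name,z0):
    out=[]
    for v0 in range(-54,24,6):
        k=(L[...,0]>-10)&(L[...,0]<18)&(L[...,1]>v0)&(L[...,1]<v0+6)&(L[...,2]>z0)&(L[...,2]<z0+25)&(vv<262)
        if k.sum()>5: out.append((v0+3,round(float(np.percentile(L[k][:,2],95)),1)))
    print(name,out)
z=np.load('/tmp/w2.npz');ridge(loc(z['d'],z['T']),'start',20)
z=np.load('/tmp/w11.npz');ridge(loc(z['d'],z['T']),'end',10)
c=[]
for i in range(6):
    T=np.array(camera_info('wrist')['cam_to_world']);im,d=capture('wrist');L=loc(d,T)
    k=(L[...,2]>-84)&(L[...,2]<-76)&(abs(L[...,0])<70)&(abs(L[...,1])<70);c.append(np.r_[L[k].mean(0),k.sum()])
    if i in(0,5): ridge(L,'now',10)
    if i==3: print('pail',[ (r['extent'],round(r['confidence'],2)) for r in silhouettes('wrist','pail')[:2]],'clay',[(r['extent'],np.nanmedian(L[r['pixels']],0).round()) for r in silhouettes('wrist','clay_piece')[:2]])
print(np.array(c).round(1)); o=get_obs();print(o['time'],o['tcp_pos'],o['force'])
im,d=capture('side');P=cloud('side',d)
for t in ('bowl','mould_half','kidney','trim_tool','clay_piece'):
    for r in silhouettes('side',t)[:2]: print(t,round(r['confidence'],2),r['extent'],np.nanmedian(P[r['pixels']],0))
E
```

```text
start [(-51, 35.3), (-45, 35.2), (-39, 34.7), (-33, 34.2), (-27, 33.6), (-21, 33.2), (-15, 32.9), (-9, 32.7), (-3, 32.1)]
end [(-51, 22.6), (-45, 22.8), (-39, 22.9), (-33, 22.7), (-27, 22.3), (-21, 22.1), (-3, 22.3), (3, 22.1), (9, 33.2), (15, 33.0), (21, 25.2)]
now [(-51, 22.7), (-45, 22.9), (-39, 22.7), (-33, 22.8), (-27, 22.2), (-21, 22.2), (21, 21.3)]
pail [([228.9, 106.1, 340.5, 324.4], 0.25)] clay [([204.1, 111.2, 238.3, 131.9], array([ -43., -138., -189.])), ([292.9, 166.1, 308.6, 177.5], array([   6.,    7., -137.]))]
now [(-51, 23.0), (-45, 22.7), (-39, 23.0), (-33, 23.0), (-27, 22.1), (-21, 22.2), (21, 21.4)]
[[ -1.1  -4.2 -82.4 471. ]
 [ -1.   -3.7 -82.5 467. ]
 [ -1.1  -5.1 -82.5 473. ]
 [ -0.4  -4.7 -82.5 459. ]
 [ -0.6  -4.6 -82.5 455. ]
 [ -0.4  -4.1 -82.5 454. ]]
46.0 [ 0.5399 -0.1084  0.3618] [ 0.2677 -0.8105 -0.1811]
bowl 0.91 [233.0, 238.3, 259.1, 267.3] [ 0.4916 -0.0885  0.0176]
kidney 0.69 [214.3, 215.9, 239.8, 219.6] [0.4904 0.0681 0.0087]
trim_tool 0.49 [209.5, 284.3, 248.1, 297.9] [ 0.3734 -0.1809  0.0135]
clay_piece 0.67 [299.4, 243.8, 315.8, 259.9] [ 0.6785 -0.1995  0.0221]
clay_piece 0.65 [269.7, 128.5, 334.5, 242.5] [ 0.7095 -0.0557  0.2034]
```

```bash
python3 -c "
from plant import *
print(job_done())"
```

```text
the job is handed in; nothing more can be done
None
```

The pail now hangs still by the middle of its bail in the scale's hook, with the clay in it and the latch swung fully down. I handed the job in at about 46 s of the 72 s allowed.

**How it went**
- **Gripper tilt:** The moves only turn the tool about its own axis, so I could not ask for the tilt the scale needs. I pressed the arm against its joint limits, high up and clear of the scene, to tilt the gripper about 26–31°. It kept that tilt for the rest of the job.
- **Latch up:** I swung the latch up to its end stop, and the force reading jumped when it got there.
- **Bail up, first try failed:** I had gripped the wire too tightly, so it could not turn between the pads. The pail tipped about 36° on its foot edge. I set it back upright, and the clay stayed in. I then raised the bail with loosely closed fingers while the pail stood on the table.
- **Second grip on the bail:** I lifted the pail about 5 cm and set it down again, so I could grip further from the middle and clear the raised latch pin. Then I carried it upright and hung it.

**Last checks**
- **Latch:** Its top edge is level within about 1 mm and the hook is down about 10 mm. Pressing 3–4 mm further raised the force by only 0.6 N, so it looks fully down but the stop was less clear than on the way up.
- **Pail:** It was still in six pictures in a row, to within about 1 mm. The robot was clear, with only sensor noise on the force reading.
- **Other things:** The bowl, kidney, trimming tool and spare clay lump read the same positions as at the start. The mould was not found in the last picture, and I did not re-check the tin and spray bottle; the arm did not work near any of these.

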